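Plate the starters: tip out the tomatoes, an egg in every dish

ROBOT

A 6-joint arm with a two-finger parallel gripper is mounted at the origin on the work surface. World frame = base frame: x ahead of the robot, y to its left, z up, the work surface at z = 0. Lengths are in m, angles in rad, forces in N, time in s.
With the tool pointing down it reaches from about 0.35 to 0.975 m from the base axis. Payload 4.9 kg.
Tool frame: the origin (TCP) lies midway between the tips of the shut fingers; the grasp point (between the pads) lies 19 mm behind it; z points along the fingers, y is the direction in which the jaws open and shut (so a half turn about z gives the same grasp; the last joint's range is limited). The gripper opens to 85 mm and grips with 20 to 120 N. Pads are 22 mm wide; open, the fingers measure 114 mm over their backs; the gripper's body (76 mm by 85 mm) begins 54 mm behind the grasp point. The pads swing forward as they close: fully open they stand 13 mm farther back than shut.
Start: joints at [1.193, 0.053, 1.613, -0, 1.476, -0.119], TCP at [0.16, 0.604, 0.202] pointing down, gripper open.
Joint ranges: [-3.01, 3.01], [-1.01, 2.22], [0.06, 2.58], [-1.02, 4.17], [0.09, 2.62], [-3.14, 3.14]. Speed limits (rad/s): [2.57, 2.57, 3.14, 3.14, 3.14, 3.14].

INTERFACE

Orientations are given as a rotation vector (axis times angle).
In Python, from station import ctrl gives the robot as it stands.
- The arm moves only by the tool play_rows, never from a script. Its argument "motion" is a list that holds one entry, the list of rows, each a list of 7 numbers: the closure, from -1 (fully open) to 1 (shut), then the shift along the tool's x, y, z in cm, then the turn, a rotation vector about the tool's x, y, z in degrees. A call has 1 to 20 rows; each row is the pose to reach, as a shift and turn from the pose measured when the call began, along the tool's axes at that moment; what a row does not reach only later rows make up. A row lasts 1/8 s, in which the tool goes at most 62.5 mm and 10.7 degrees, less where a joint would pass 70% of its speed; a pose out of reach is approached as far as the arm can. A call with a gripper value outside its range is refused whole. The fingers move at their own pace and stop on an object; "newtons" is the grip in N (left out, the last holds). Time passes only in rows, so rows that repeat a pose let the fingers close. It gives the time, the measured TCP pose, the force and the opening at its end, in the units of the state.
- ctrl.get_obs(): the state, without advancing time (a new reading comes with each control period).
- ctrl.get_image(name): name is "scene" or "side" or "wrist"; returns a dict with "color" (384x512x3 uint8, red, green, blue), "mtx" (3x3 intrinsics, pixels), "T" (4x4, takes a point from camera to world coordinates). Camera axes: x right, y up, looking along -z (the intrinsics and any distortion apply to the point x, -y, -z); pixel columns grow to the right and rows downward; lengths in m; the calibration is good to about 2 mm. A picture is of the moment at which its call begins. There is no depth.
- ctrl.finish_job(): hands the job in, once; it reports no verdict.
The state is a dict: "t": time; "q": joint angles; "dq": joint speeds; "effort": joint torques, N m; "tool_pos": TCP position; "tool_rot": TCP orientation; "contact_force": force on the tool from outside, world axes, zero at the start; "wrist_torque": the same for the moment, N m; "opening": finger opening in m.
Only numpy, scipy, OpenCV 4.12 (cv2) and the standard library are available. Lean on these libraries where they do the work, as an engineer would, in place of code of your own. Each camera call takes 0.05 s, during which the arm holds its last target.

TASK

Make up the starters for this order. Tip the white divided caddy so that the cherry tomatoes run out through the gap at their corner into the blue bowl, with all the olives staying in the caddy, and stand the caddy back where it was. Pluck quail eggs from the egg tray and lay one gently (never dropped from a height) in each small white dish on the round board; spare eggs stay in their pockets, and the salt shaker is left alone.

Things in the scene. Friction and masses are not known exactly. Their poses are not given: they have to be found in the camera images.
- caddy: White plastic caddy, loose, about 0.3 kg, 144 x 144 mm, with 2 x 2 bays 66 mm square; origin at the middle of its underside, z up. Tomatoes lie in the +x +y bay, green olives +x -y, black olives -x -y, the fourth is empty. Dividers (4 mm thick, 40 mm high) along its x and y; outer walls 42 mm high. Bay floors slope 6 degrees down to the middle, so round food stays in on the level.
- caddy_grip (a point): Grip point on the caddy's black handle, on its centre line 85 mm above its underside. The handle is a plate in the middle, 14 mm thick along the caddy's y, 46 mm wide along its x, from 62 to 102 mm high.
- tomato_gap (a point): Middle of the tomato bay's corner opening, at caddy x = y = +68 mm, 15 mm up. At all four outer corners the walls are left out for 33 mm along both sides (opening 47 mm wide, no sill): food leaves a bay only there. Tipped 30 to 40 degrees with this corner lowest, the tomatoes roll out; a little rocking frees one that hangs back.
- bowl: Blue ceramic bowl, loose, rim radius 62 mm, 50 mm high, wall 4 mm. Origin at the middle of its underside. The tomatoes go in here.
- egg_tray: Grey moulded egg tray, fixed, 115 x 170 x 22 mm high, origin at the middle of its underside. Six round pockets 26 mm across and 12 mm deep at x = -27.5 and +27.5 mm, y = -55, 0 and +55 mm.
- board: Round wooden serving board, fixed, 240 mm across, 15 mm thick, origin at the middle of its underside.
- shaker: Glass salt shaker with a steel top, 46 mm across, 86 mm high, loose; origin at the middle of its underside. To be left alone.
- egg_1: Boiled quail egg, cream with brown speckles, 25 mm across, 32 mm long along its own z, 12 g; origin at its centre. In its pocket it stands on end, centre 4 mm and top 20 mm above the tray's top face. Set down it rolls over on its side.
- egg_2: Boiled quail egg, cream with brown speckles, 25 mm across, 32 mm long along its own z, 12 g; origin at its centre. In its pocket it stands on end, centre 4 mm and top 20 mm above the tray's top face. Set down it rolls over on its side.
- egg_3: Boiled quail egg, cream with brown speckles, 25 mm across, 32 mm long along its own z, 12 g; origin at its centre. In its pocket it stands on end, centre 4 mm and top 20 mm above the tray's top face. Set down it rolls over on its side.
- egg_4: Boiled quail egg, cream with brown speckles, 25 mm across, 32 mm long along its own z, 12 g; origin at its centre. In its pocket it stands on end, centre 4 mm and top 20 mm above the tray's top face. Set down it rolls over on its side.
- dish_a: Small square white tapas dish on the board, loose, 60 x 60 mm, 16 mm high, wall and floor 3.5 mm; origin at the middle of its underside. May be absent (None at the start).
- dish_b: Small square white tapas dish on the board, loose, 60 x 60 mm, 16 mm high, wall and floor 3.5 mm; origin at the middle of its underside. May be absent (None at the start).
- dish_c: Small square white tapas dish on the board, loose, 60 x 60 mm, 16 mm high, wall and floor 3.5 mm; origin at the middle of its underside. May be absent (None at the start).
- dish_d: Small square white tapas dish on the board, loose, 60 x 60 mm, 16 mm high, wall and floor 3.5 mm; origin at the middle of its underside. May be absent (None at the start).
- tomato_1: Red cherry tomato, ball of 22 mm, 10 g, origin at its centre.
- tomato_2: Red cherry tomato, ball of 22 mm, 10 g, origin at its centre. May be absent (None at the start).
- tomato_3: Red cherry tomato, ball of 22 mm, 10 g, origin at its centre. May be absent (None at the start).
- green_olive_1: Green olive, ball of 18 mm, origin at its centre; stays in the caddy.
- green_olive_2: Green olive, ball of 18 mm, origin at its centre; stays in the caddy.
- black_olive_1: Black olive, ball of 18 mm, origin at its centre; stays in the caddy.
- black_olive_2: Black olive, ball of 18 mm, origin at its centre; stays in the caddy.

How it is judged:
By the outcome, as a careful person would: the job done as asked, in the order asked, and still so for the second after the job is handed in, with the robot touching nothing.
Of dish_a, dish_b, dish_c, dish_d only 3 to 4 are there at a start; the rules pass over those that are not, and their reading is None.
Of tomato_2, tomato_3 only 1 to 2 are there at a start; the rules pass over those that are not, and their reading is None.
At some moment in a run one of dish_a, dish_b, dish_c, dish_d, bowl may be knocked a few centimetres aside while the robot is not near it.
It also fails if it takes over 210 s, if anything falls off the work surface, if the arm or the gripper's body presses on something with over 40 N, if the wrist force passes 120 N, or if a joint passes its speed limit or range.

## Working session

There is one attempt and no reset: what is moved stays moved. The work goes in short steps, Python scripts to look and compute and a tool call to move; the robot and the scene stay as the last step left them, time stands still between calls to the robot, and variables do not carry over. Pictures are saved under pics/ and viewed, and the job is handed in when it is done.

Besides the shell and the picture viewer there is one more tool, called after "Request:" as name(argument=value, ...) on one line, values as JSON. play_rows: Moves the arm, as the interface text tells. Its arguments: {"type":"object","properties":{"motion":{"type":"array"},"newtons":{"type":"number"}},"required":["motion"]}

```bash
ls; mkdir -p pics; python3 - <<'E'
from station import ctrl
import cv2
print(ctrl.get_obs())
for n in ["scene","side","wrist"]:
    d=ctrl.get_image(n); cv2.imwrite(f"pics/{n}0.png",cv2.resize(d["color"][:,:,::-1],None,fx=1.5,fy=1.5,interpolation=cv2.INTER_CUBIC)); print(n,d["mtx"],d["T"],[k for k in d])
E
```

```text
pics
{'t': 0.0, 'q': array([ 1.19299497e+00,  5.33523145e-02,  1.61435883e+00, -3.90517422e-05,
        1.47596651e+00, -1.18992264e-01]), 'dq': array([-1.23534523e-03,  1.23476804e-04,  5.48294529e-05, -2.21958970e-03,
       -1.38507166e-03,  7.80090857e-04]), 'effort': array([ 2.37904431e-03, -3.93692636e+01, -3.70177031e+01,  1.93712174e-05,
        7.07997009e-03, -2.25653429e-05]), 'tool_pos': array([0.15970089, 0.60352356, 0.20042716]), 'tool_rot': array([-0.4053354 , -3.11485371,  0.00318913]), 'contact_force': array([-0.27855964, -0.38878268, -0.35936709]), 'wrist_torque': array([-0.00299017,  0.04936225, -0.02479904]), 'opening': 0.0852128564908354}
scene [[397.68723844   0.         254.20401181]
 [  0.         397.68723844 189.64803885]
 [  0.           0.           1.        ]] [[-6.02547963e-02 -8.58562497e-01  5.09155967e-01  1.06808481e+00]
 [ 9.98182783e-01 -5.21846707e-02  3.01312370e-02  4.26769706e-02]
 [ 7.00586379e-04  5.10046272e-01  8.60146679e-01  9.40456082e-01]
 [ 0.00000000e+00  0.00000000e+00  0.00000000e+00  1.00000000e+00]] ['color', 'mtx', 'T']
side [[449.23071415   0.         256.98939424]
 [  0.         449.23071415 197.27029041]
 [  0.           0.           1.        ]] [[ 0.83283277  0.27395819 -0.48097453 -0.16287701]
 [-0.55324682  0.38446093 -0.73899103 -1.04692105]
 [-0.01753673  0.88155357  0.47175816  0.78564163]
 [ 0.          0.          0.          1.        ]] ['color', 'mtx', 'T']
wrist [[324.72117325   0.         256.69892612]
 [  0.         324.72117325 184.46190896]
 [  0.           0.           1.        ]] [[ 0.25616616 -0.91379376 -0.31521398  0.07883836]
 [ 0.96663006  0.24139134  0.08577033  0.62556054]
 [-0.00228647 -0.32666677  0.94513681  0.37277353]
 [ 0.          0.          0.          1.        ]] ['color', 'mtx', 'T']
```

View pics/scene0.png

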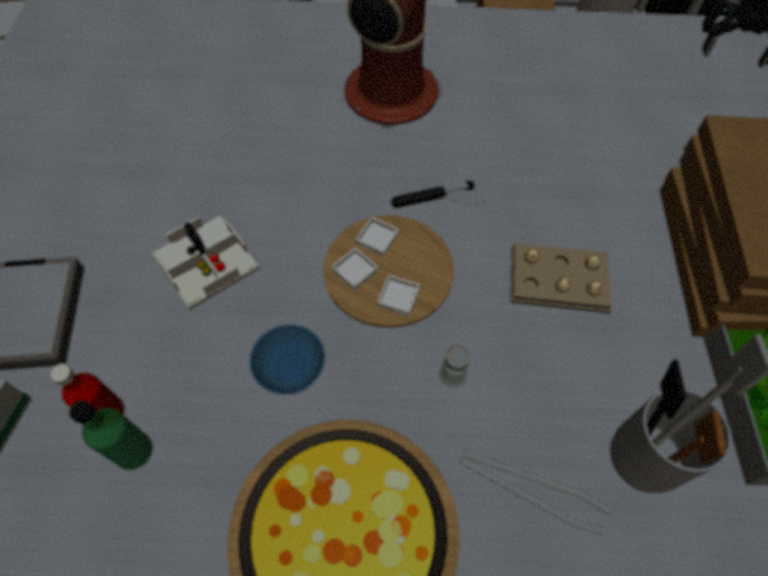

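View pics/side0.png

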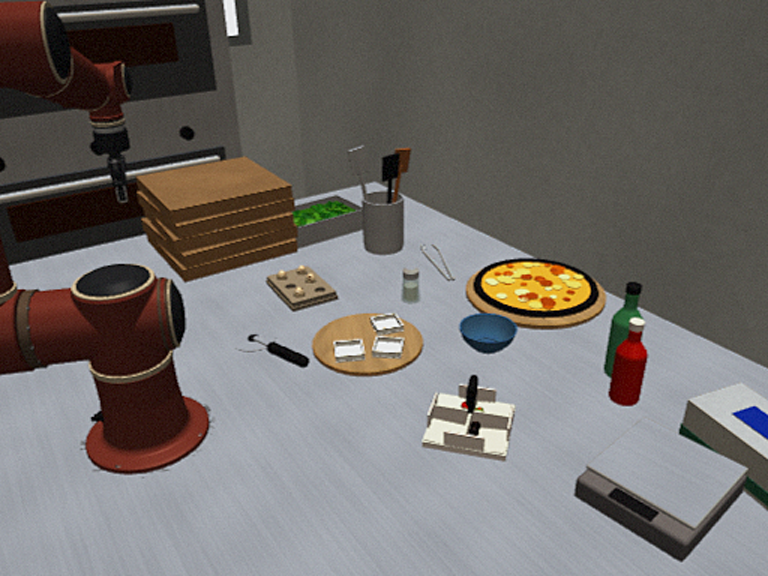

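View pics/wrist0.png

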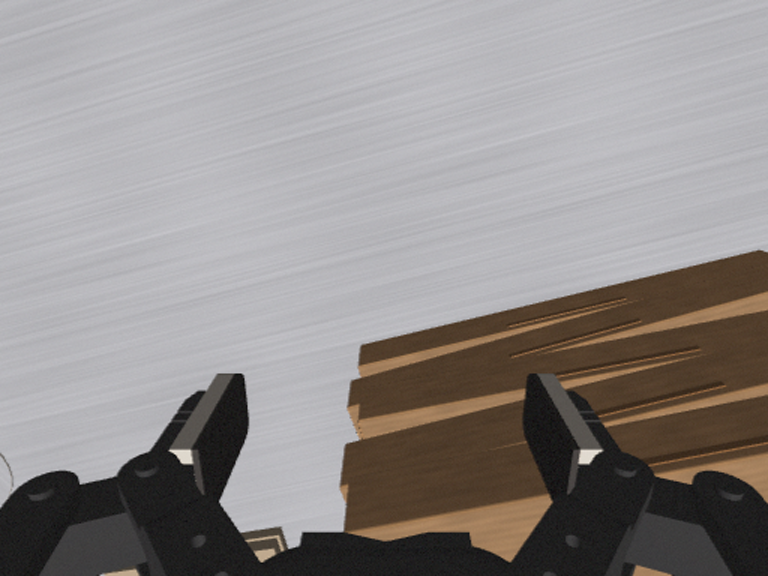

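```bash
cat > h.py <<'E'
import numpy as np, cv2
from station import ctrl
from scipy.spatial.transform import Rotation as R
def img(n):
    return ctrl.get_image(n)
def ray(d,u,v):
    k=d["mtx"];p=np.array([(u-k[0,2])/k[0,0],-(v-k[1,2])/k[1,1],-1.])
    T=d["T"];return T[:3,3],T[:3,:3]@p
def plane(d,u,v,z):
    o,r=ray(d,u,v);return (o+r*(z-o[2])/r[2])
def tri(d1,p1,d2,p2):
    o1,r1=ray(d1,*p1);o2,r2=ray(d2,*p2)
    A=np.stack([r1,-r2],1);s=np.linalg.lstsq(A,o2-o1,rcond=None)[0]
    a=o1+r1*s[0];b=o2+r2*s[1];return (a+b)/2,np.linalg.norm(a-b)
def proj(d,P):
    T=d["T"];c=(np.asarray(P)-T[:3,3])@T[:3,:3];k=d["mtx"]
    return np.array([k[0,2]+k[0,0]*c[0]/-c[2],k[1,2]+k[1,1]*c[1]/c[2]])
def crop(d,x0,y0,x1,y1,f,name,gain=1.0):
    c=d["color"][y0:y1,x0:x1,::-1];c=np.clip(c.astype(float)*gain,0,255).astype(np.uint8)
    cv2.imwrite(name,cv2.resize(c,None,fx=f,fy=f,interpolation=cv2.INTER_CUBIC))
E
python3 - <<'E'
from h import *
s=img("scene");e=img("side")
crop(s,95,135,185,210,8,"pics/c1.png",1.6)
crop(e,275,240,350,310,8,"pics/c2.png",1.3)
crop(s,210,135,420,225,3.8,"pics/c3.png",1.6)
np.save("s0.npy",s,allow_pickle=True);np.save("e0.npy",e,allow_pickle=True)
E
```

```text
(no output)
```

View pics/c1.png

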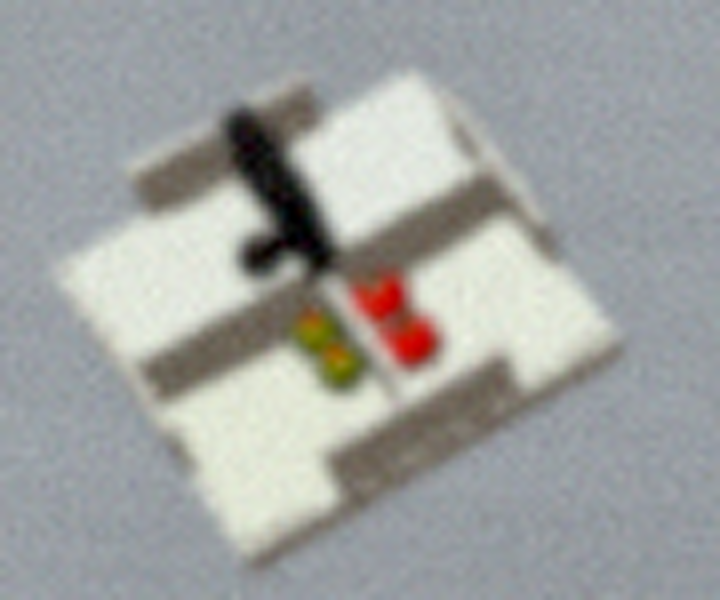

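View pics/c2.png

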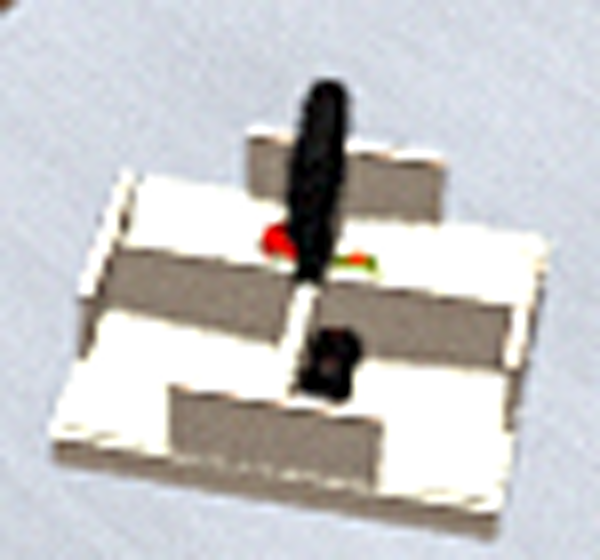

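View pics/c3.png

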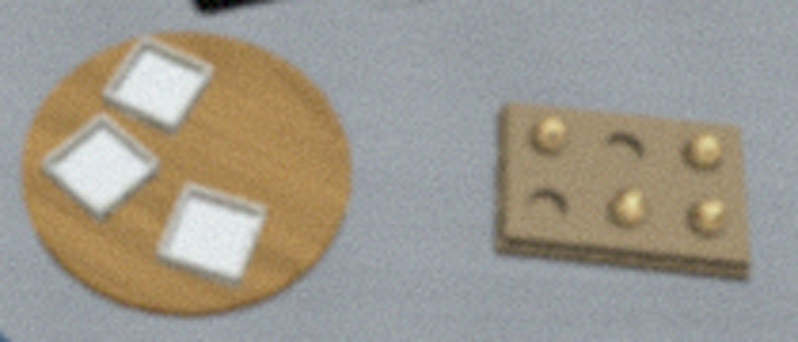

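```bash
cat > loc.py <<'E'
from h import *
s=np.load("s0.npy",allow_pickle=True).item();e=np.load("e0.npy",allow_pickle=True).item()
S=lambda x,y:(95+x/8-.0,135+y/8); E_=lambda x,y:(275+x/8,240+y/8)
g=plane(s,*S(250,565),0);t=plane(s,*S(622,352),0)
em=plane(e,*E_(55,467),0);b=plane(e,*E_(495,538),0)
print("green,tom,empty,black",g,t,em,b)
print([np.linalg.norm(x-y) for x,y in((g,t),(t,em),(em,b),(b,g),(g,em),(t,b))])
yax=(t-g)+(em-b);yaw=np.degrees(np.arctan2(-yax[0],yax[1]));print("center",(g+t+em+b)/4,(g+em)/2,(t+b)/2,"yaw",yaw)
# upper handle ends
print("bowl etc")
C=lambda x,y:(210+x/3.8,135+y/3.8)
for n,p in dict(d1=(158,85),d2=(100,166),d3=(213,234)).items(): print(n,plane(s,*C(*p),.018))
print("board edges",[plane(s,*C(*p),.015) for p in((22,172),(351,172),(186,33),(186,314))])
for n,p in dict(e1=(549,133),e2=(704,150),e3=(628,208),e4=(708,216)).items(): print(n,plane(s,*C(*p),.032))
print("tray corners",[plane(s,*C(*p),.022) for p in((503,104),(742,126),(746,264),(500,240))])
hsv=cv2.cvtColor(s["color"],cv2.COLOR_RGB2HSV)
m=cv2.inRange(hsv,(95,120,30),(115,255,255));n,l,st,c=cv2.connectedComponentsWithStats(m)
print([(st[i],c[i]) for i in range(1,n) if st[i][4]>50])
E
python3 loc.py
```

```text
green,tom,empty,black [ 0.58200717 -0.33014253  0.        ] [ 0.49067871 -0.21944894  0.        ] [ 3.81990498e-01 -3.19011851e-01 -1.11022302e-16] [ 0.47638292 -0.4253142   0.        ]
[np.float64(0.14350595012199124), np.float64(0.14739708519180136), np.float64(0.14216230105284855), np.float64(0.1421763967860545), np.float64(0.20032613890876796), np.float64(0.20636102652318958)]
center [ 4.82764827e-01 -3.23479383e-01 -2.77555756e-17] [ 4.81998835e-01 -3.24577192e-01 -5.55111512e-17] [ 0.48353082 -0.32238157  0.        ] yaw 40.55931336096168
bowl etc
d1 [ 0.41637153 -0.00346637  0.018     ]
d2 [ 0.49014076 -0.04069109  0.018     ]
d3 [0.54159526 0.04322673 0.018     ]
board edges [array([ 0.49678295, -0.09674739,  0.015     ]), array([0.48236461, 0.14038001, 0.015     ]), array([0.36450446, 0.01465766, 0.015     ]), array([0.60386198, 0.02764545, 0.015     ])]
e1 [0.45129028 0.28096931 0.032     ]
e2 [0.45920792 0.39066375 0.032     ]
e3 [0.51109846 0.33181964 0.032     ]
e4 [0.51424489 0.38686144 0.032     ]
tray corners [array([0.42081866, 0.25150392, 0.022     ]), array([0.42978358, 0.42470839, 0.022     ]), array([0.54537272, 0.41220468, 0.022     ]), array([0.53654396, 0.24336034, 0.022     ])]
[(array([ 167,  217,   49,   45, 1582], dtype=int32), array([191.26485461, 239.45385588]))]
```

```bash
cat > bowl.py <<'E'
from h import *
def bowl(d,tag):
    hsv=cv2.cvtColor(d["color"],cv2.COLOR_RGB2HSV)
    m=cv2.inRange(hsv,(95,130,25),(115,255,255))
    n,l,st,c=cv2.connectedComponentsWithStats(m)
    r=[]
    for i in range(1,n):
        if st[i][4]<150: continue
        cs=cv2.findContours((l==i).astype(np.uint8),cv2.RETR_EXTERNAL,cv2.CHAIN_APPROX_NONE)[0][0][:,0,:]
        # rays to rim plane; fit circle on rim using outline hull extents
        P=np.array([plane(d,u+0.,v+0.,.05)[:2] for u,v in cs])
        (x,y),rad=cv2.minEnclosingCircle(P.astype(np.float32)*1000)
        print(tag,st[i],"minEnc",x,y,rad)
if __name__=="__main__":
    for n in("scene","side"): bowl(np.load({"scene":"s0.npy","side":"e0.npy"}[n],allow_pickle=True).item(),n)
E
python3 bowl.py
```

```text
scene [ 167  218   48   44 1354] minEnc 687.9517822265625 -133.2273406982422 58.11825180053711
side [307 209  37  26 584] minEnc 673.2423706054688 -149.30215454101562 77.23880004882812
side [489 271  23  21 215] minEnc 854.900146484375 -635.804443359375 40.77939987182617
```

```bash
python3 - <<'E'
from h import *
s=np.load("s0.npy",allow_pickle=True).item();e=np.load("e0.npy",allow_pickle=True).item()
a=s["color"][205:275,155:230,::-1];b=e["color"][200:250,290:360,::-1]
f=lambda c,g:cv2.resize(np.clip(c*g,0,255).astype(np.uint8),(600,int(600*c.shape[0]/c.shape[1])),interpolation=cv2.INTER_CUBIC)
cv2.imwrite("pics/b1.png",f(a,2.0));cv2.imwrite("pics/b2.png",f(b,1.5))
for P in [(.684,-.134)]:
  for d in(s,e):
    print(proj(d,[*P,.05]),[proj(d,[P[0]+.062*np.cos(t),P[1]+.062*np.sin(t),.05]).round(1).tolist() for t in np.arange(4)*np.pi/2])
E
```

```text
[190.92454362 237.03177427] [[187.2, 261.3], [216.3, 238.5], [194.4, 214.3], [165.6, 235.6]]
[323.99212564 217.86624779] [[338.5, 212.2], [311.5, 210.0], [308.8, 223.8], [337.4, 226.3]]
```

View pics/b1.png

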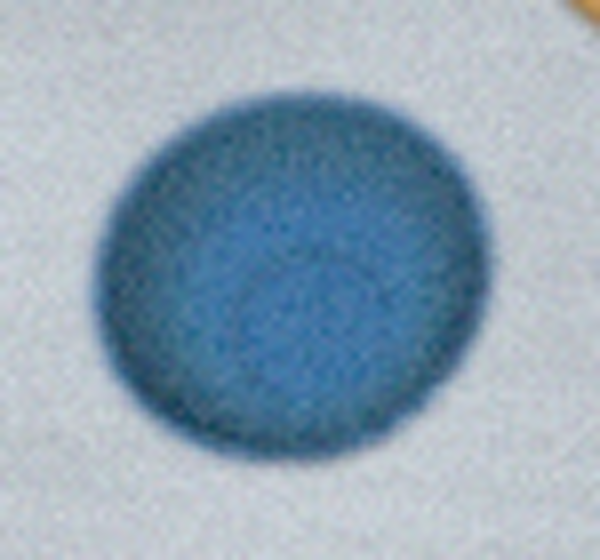

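View pics/b2.png

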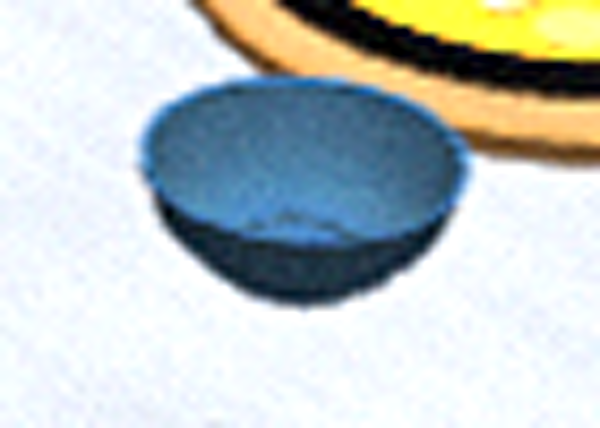

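```bash
python3 - <<'E'
from h import *
s=np.load("s0.npy",allow_pickle=True).item();e=np.load("e0.npy",allow_pickle=True).item()
print(plane(s,191.7,239.2,.05),plane(e,325.6,218.9,.05),tri(s,(191.7,239.2),e,(325.6,218.9)))
# side checks: tray, eggs, tomato
E
```

```text
[ 0.6895543  -0.13131809  0.05      ] [ 0.68391864 -0.14177116  0.05      ] (array([ 0.68880568, -0.13370682,  0.04489272]), np.float64(0.0039327951549481405))
```

```bash
cat >> h.py <<'E'
def down(phi):
    f=np.radians(phi);y=np.array([np.cos(f),np.sin(f),0]);z=np.array([0,0,-1.]);return np.stack([np.cross(y,z),y,z],1)
def to(pos,Rm=None):
    o=ctrl.get_obs();R0=R.from_rotvec(o["tool_rot"]).as_matrix()
    if Rm is None: Rm=R0
    d=R0.T@(np.asarray(pos)-o["tool_pos"])*100
    rv=R.from_matrix(R0.T@Rm).as_rotvec(degrees=True)
    print(d.round(2).tolist(),rv.round(1).tolist());return d,rv
def st():
    o=ctrl.get_obs();R0=R.from_rotvec(o["tool_rot"]).as_matrix()
    print("t",round(o["t"],2),"p",o["tool_pos"].round(4),"z",R0[:,2].round(3),"yang",np.degrees(np.arctan2(R0[1,1],R0[0,1])).round(1),"F",o["contact_force"].round(1),"op",round(o["opening"],4),"q",o["q"].round(2))
E
python3 - <<'E'
from h import *
st()
to([.16,.604,.35]);to([.52,.2,.35],down(13));to([.483,-.3235,.25],down(-49.5))
s=np.load("s0.npy",allow_pickle=True).item()
for p in((470,80),(440,127),(460,220)):print(plane(s,*p,0))
E
```

```text
t 0.25 p [0.1598 0.6039 0.2011] z [-0.    -0.001 -1.   ] yang 75.2 F [-0.2  0.3 -0.4] op 0.0853 q [ 1.19  0.05  1.61  0.    1.48 -0.12]
[-0.01, 0.0, -14.89] [0.0, 0.0, 0.0]
[-45.15, -29.84, -14.87] [-0.1, 0.0, 62.2]
[-54.98, -81.38, -4.82] [-0.0, 0.1, 124.7]
[4.99086482e-02 6.92789269e-01 1.11022302e-16]
[0.25662458 0.55906042 0.        ]
[0.57121992 0.55584862 0.        ]
```

Request:
play_rows(motion=[[[-1, 0, 0, -7, 0, 0, 0], [-1, 0, 0, -13, 0, 0, 0], [-1, 0, -5, -15, 0, 0, 5], [-1, -4, -10, -15, 0, 0, 12], [-1, -9, -14, -15, 0, 0, 20], [-1, -15, -17, -15, 0, 0, 29], [-1, -21, -20, -15, 0, 0, 38], [-1, -27, -23, -15, 0, 0, 46], [-1, -33, -26, -15, 0, 0, 54], [-1, -39, -28, -15, 0, 0, 62], [-1, -43, -32, -15, 0, 0, 70], [-1, -46, -37, -15, 0, 0, 78], [-1, -49, -43, -15, 0, 0, 86], [-1, -51, -49, -15, 0, 0, 93], [-1, -53, -55, -14, 0, 0, 100], [-1, -54, -61, -12, 0, 0, 107], [-1, -55, -67, -10, 0, 0, 114], [-1, -55, -73, -8, 0, 0, 120], [-1, -55, -78, -6, 0, 0, 124.7], [-1, -55, -81.4, -5, 0, 0, 124.7]]])

```text
t: 2.75
tool_pos: [0.4819, -0.3256, 0.2502]
tool_rot: [-2.948, -1.084, 0.002]
contact_force: [0.7, -0.0, -0.0]
opening: 0.0854
```

```bash
python3 - <<'E'
from h import *
st()
s=img("scene");e=img("side");w=img("wrist")
np.save("s1.npy",s,allow_pickle=True)
crop(w,0,0,512,384,1.5,"pics/w1.png")
to([.483,-.3235,.115],down(-49.5))
to([.483,-.3235,.066],down(-49.5))
E
```

```text
t 2.75 p [ 0.4819 -0.3256  0.2502] z [-0.002  0.    -1.   ] yang -49.6 F [ 0.7 -0.  -0. ] op 0.0854 q [-0.72 -0.07  1.66 -0.    1.56  0.14]
[0.19, 0.0, 13.51] [-0.2, 0.1, -0.2]
[0.2, 0.01, 18.41] [-0.2, 0.1, -0.2]
```

View pics/w1.png

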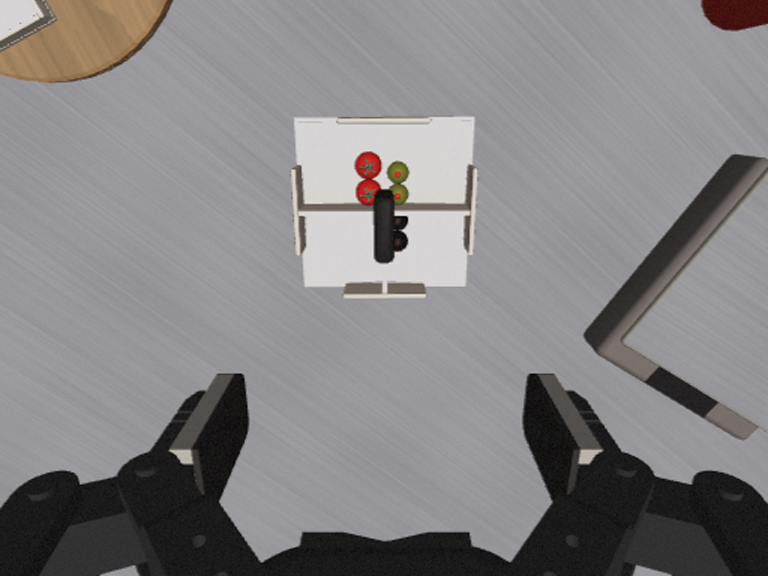

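```bash
python3 - <<'E'
from h import *
w=img("wrist")
f=lambda x,y,z:plane(w,x/1.5,y/1.5,z)
a,b=f(385,192,.102),f(384,262,.102)
print(a,b,np.linalg.norm(a-b),(a+b)/2)
# bay outer corners; floor top height ~? try 
for z in(.005,.01,.015):
    c=[f(294,117,z),f(474,117,z),f(467,287,z),f(305,287,z)]
    print(z,np.mean(c,0),[round(np.linalg.norm(c[i]-c[i-1]),4) for i in range(4)], np.degrees(np.arctan2(*(c[0]-c[1])[[1,0]])))
E
```

```text
[ 0.50682206 -0.30380306  0.102     ] [ 0.46967604 -0.33435927  0.102     ] 0.04809895435327031 [ 0.48824905 -0.31908116  0.102     ]
0.005 [ 0.48497407 -0.32215206  0.005     ] [np.float64(0.1475), np.float64(0.1465), np.float64(0.1475), np.float64(0.1479)] 130.26383417695487
0.01 [ 0.48571419 -0.32153479  0.01      ] [np.float64(0.1458), np.float64(0.1448), np.float64(0.1457), np.float64(0.1461)] 130.26383417695484
0.015 [ 0.4864543  -0.32091752  0.015     ] [np.float64(0.144), np.float64(0.143), np.float64(0.1439), np.float64(0.1444)] 130.26383417695484
```

```bash
python3 - <<'E'
from h import *
to([.485,-.3218,.110],down(-49.6))
to([.485,-.3218,.066],down(-49.6))
E
```

```text
[0.32, -0.01, 14.12] [-0.1, 0.0, -0.0]
[0.33, -0.0, 18.52] [-0.1, 0.0, -0.0]
```

Request:
play_rows(motion=[[[-1, 0.2, 0, 5, 0, 0, 0], [-1, 0.3, 0, 9, 0, 0, 0], [-1, 0.3, 0, 12, 0, 0, 0], [-1, 0.3, 0, 14, 0, 0, 0], [-1, 0.3, 0, 16, 0, 0, 0], [-1, 0.3, 0, 17.5, 0, 0, 0], [-1, 0.3, 0, 18.5, 0, 0, 0], [-1, 0.3, 0, 18.5, 0, 0, 0], [-0.5, 0.3, 0, 18.5, 0, 0, 0], [0, 0.3, 0, 18.5, 0, 0, 0], [0.3, 0.3, 0, 18.5, 0, 0, 0], [0.6, 0.3, 0, 18.5, 0, 0, 0], [0.8, 0.3, 0, 18.5, 0, 0, 0], [1, 0.3, 0, 18.5, 0, 0, 0], [1, 0.3, 0, 18.5, 0, 0, 0], [1, 0.3, 0, 18.5, 0, 0, 0]]], newtons=60)

```text
t: 4.95
tool_pos: [0.485, -0.3221, 0.0667]
tool_rot: [-2.948, -1.084, 0.001]
contact_force: [-0.7, 1.1, 5.0]
opening: 0.0123
```

```bash
python3 - <<'E'
from h import *
st()
w=img("wrist");crop(w,0,0,512,384,1.5,"pics/w2.png")
s=img("scene");e=img("side");np.save("s2.npy",s);np.save("e2.npy",e)
from bowl import bowl
bowl(s,"s")
crop(s,95,135,230,270,5,"pics/s2.png",1.6)
E
```

```text
t 4.95 p [ 0.485  -0.3221  0.0667] z [-0.001  0.    -1.   ] yang -49.6 F [-0.7  1.1  5. ] op 0.0123 q [-0.71  0.07  1.83 -0.    1.24  0.15]
s [ 167  218   48   44 1352] minEnc 688.2154541015625 -133.1521759033203 58.13750076293945
```

View pics/w2.png

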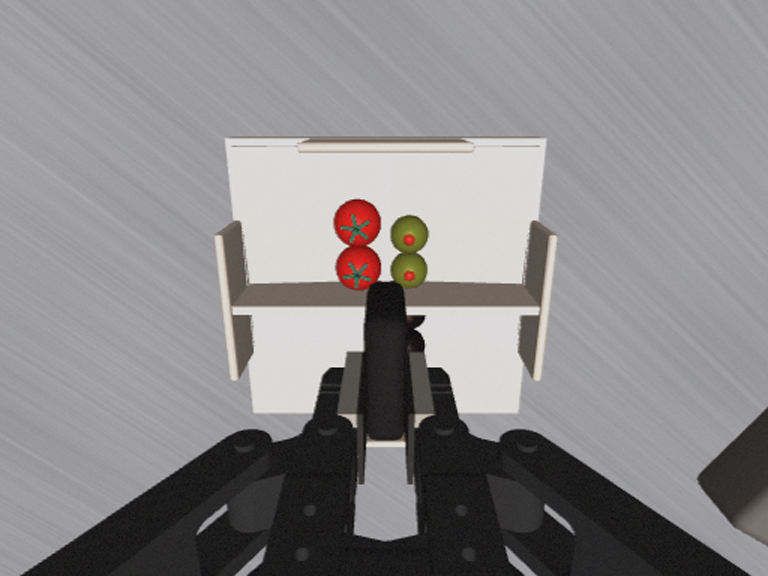

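View pics/s2.png

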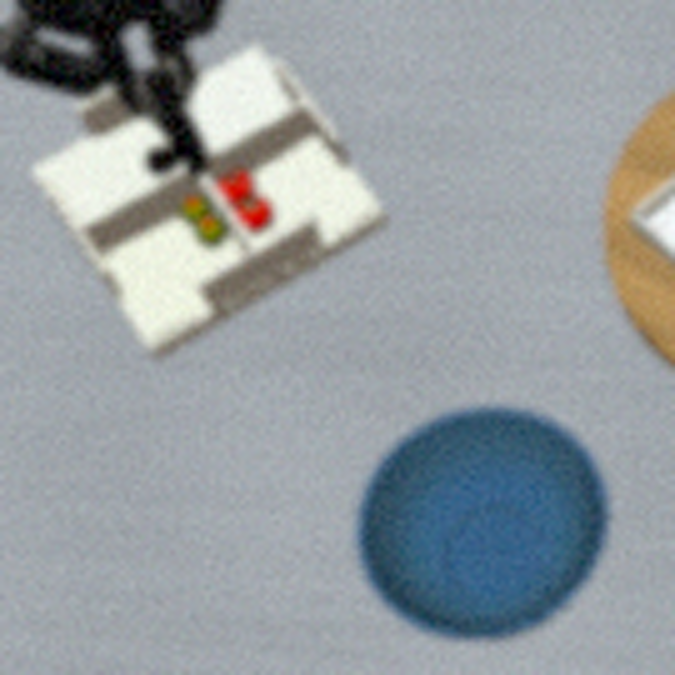

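```bash
python3 - <<'E'
from h import *
to([.678,-.255,.22],down(-49.6))
E
```

```text
[19.04, 7.38, -15.35] [-0.0, 0.0, -0.0]
```

Request:
play_rows(motion=[[[1, 0, 0, -0.5, 0, 0, 0], [1, 0, 0, -1.5, 0, 0, 0], [1, 0, 0, -3, 0, 0, 0], [1, 0, 0, -5, 0, 0, 0], [1, 0, 0, -7, 0, 0, 0], [1, 0.5, 0.2, -9, 0, 0, 0], [1, 1.5, 0.6, -11, 0, 0, 0], [1, 3, 1.2, -13, 0, 0, 0], [1, 5, 2, -14.5, 0, 0, 0], [1, 7, 2.7, -15.4, 0, 0, 0], [1, 9, 3.5, -15.4, 0, 0, 0], [1, 11, 4.3, -15.4, 0, 0, 0], [1, 13, 5, -15.4, 0, 0, 0], [1, 15, 5.8, -15.4, 0, 0, 0], [1, 16.8, 6.5, -15.4, 0, 0, 0], [1, 18, 7, -15.4, 0, 0, 0], [1, 18.7, 7.3, -15.4, 0, 0, 0], [1, 19, 7.4, -15.4, 0, 0, 0], [1, 19, 7.4, -15.4, 0, 0, 0]]])

```text
t: 7.48
tool_pos: [0.6776, -0.2555, 0.2205]
tool_rot: [-2.948, -1.084, 0.002]
contact_force: [-0.5, -0.2, -3.6]
opening: 0.0116
```

```bash
python3 - <<'E'
from h import *
st()
w=img("wrist");crop(w,0,0,512,384,1.5,"pics/w3.png")
s=img("scene");e=img("side")
crop(s,95,115,255,275,4.5,"pics/s3.png",1.6)
crop(e,240,150,380,260,5,"pics/e3.png",1.3)
B=np.array([.688,-.134]);ang=np.radians(85.4);d=np.array([np.cos(ang),np.sin(ang),0]);ax=np.cross([0,0,1],d)
o=ctrl.get_obs();R0=R.from_rotvec(o["tool_rot"]).as_matrix()
for th in (0,6,12,18,24,30,36,38):
    t=np.radians(th);gd=.0962*np.cos(t)-.0517*np.sin(t);tz=-.1018*np.sin(t)-.0667*np.cos(t)
    p=np.array([*B,0])-d*(.022+gd);p[2]=max(.062-tz,.15)
    dd,rv=None,None
    print(th,p.round(3),end=" ");to(p,R.from_rotvec(ax*t).as_matrix()@down(-49.6))
E
```

```text
t 7.47 p [ 0.6776 -0.2555  0.2205] z [-0.001  0.    -1.   ] yang -49.6 F [-0.5 -0.2 -3.6] op 0.0116 q [-0.46  0.27  1.34 -0.    1.53  0.4 ]
0 [ 0.679 -0.252  0.15 ] [0.34, -0.22, 7.07] [-0.0, 0.0, -0.0]
6 [ 0.679 -0.246  0.15 ] [0.76, -0.64, 7.07] [-4.3, -4.2, -0.0]
12 [ 0.68  -0.239  0.15 ] [1.25, -1.13, 7.07] [-8.5, -8.4, -0.0]
18 [ 0.68  -0.231  0.157] [1.8, -1.69, 6.38] [-12.8, -12.7, -0.0]
24 [ 0.681 -0.223  0.164] [2.41, -2.3, 5.63] [-17.0, -16.9, -0.0]
30 [ 0.682 -0.213  0.171] [3.07, -2.96, 5.0] [-21.2, -21.2, -0.0]
36 [ 0.682 -0.203  0.176] [3.78, -3.67, 4.49] [-25.5, -25.4, -0.0]
38 [ 0.683 -0.2    0.177] [4.03, -3.92, 4.34] [-26.9, -26.8, -0.0]
```

View pics/w3.png

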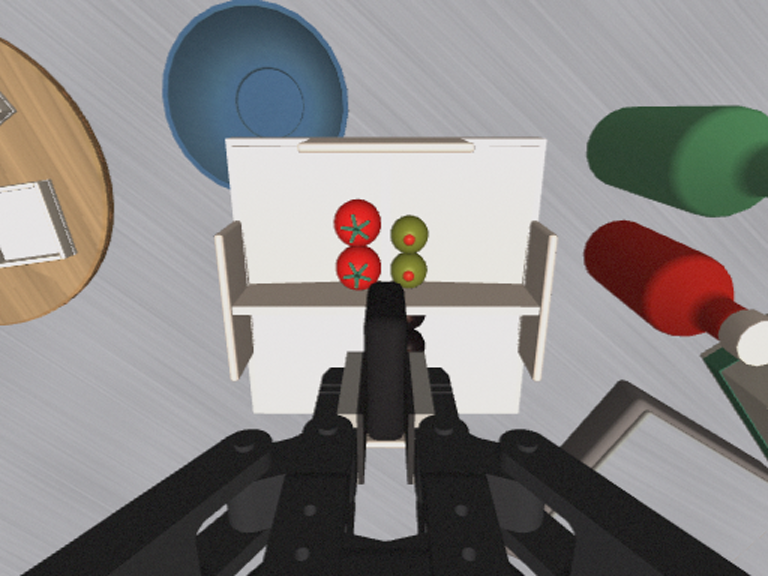

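View pics/s3.png

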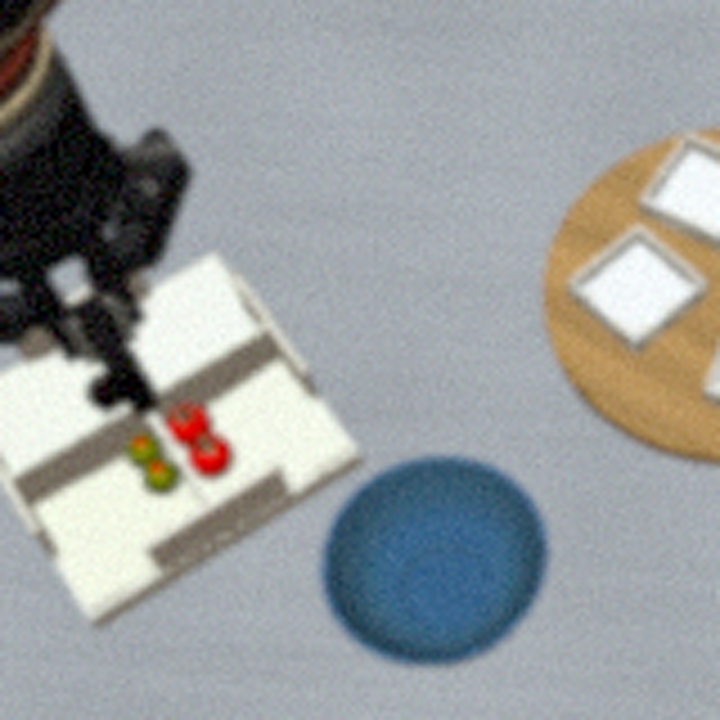

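View pics/e3.png

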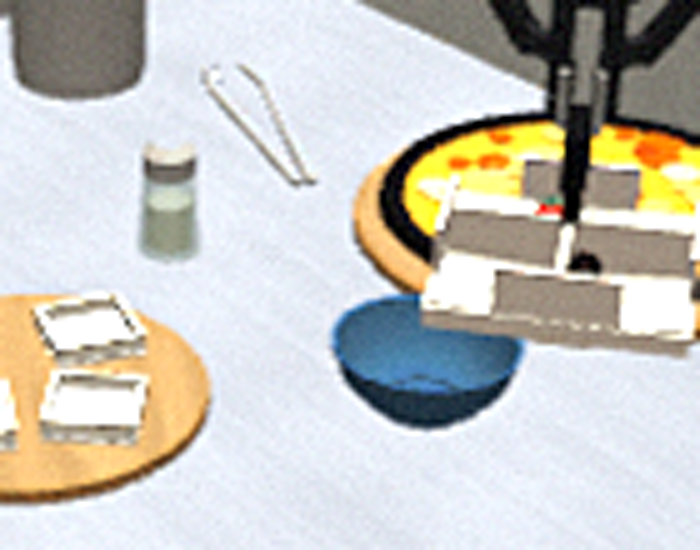

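```bash
python3 - <<'E'
from h import *
w=img("wrist")
from bowl import bowl
bowl(w,"w")
for p in((163,88),(347,95),(256,1)): print(plane(w,p[0]/1.5,p[1]/1.5,.05))
bowl(img("scene"),"s")
E
```

```text
[ 0.65741855 -0.08186908  0.05      ]
[ 0.73225731 -0.17663853  0.05      ]
[ 0.73829559 -0.09900133  0.05      ]
s [ 168  218   47   44 1325] minEnc 688.0454711914062 -133.2096710205078 58.31674575805664
```

Request:
play_rows(motion=[[[1, 0.4, -0.2, 1.5, 0, 0, 0], [1, 0.4, -0.2, 4, -1, -1, 0], [1, 0.6, -0.4, 6, -3, -3, 0], [1, 0.9, -0.8, 7, -5.3, -5.3, 0], [1, 1.2, -1.1, 7, -8, -8, 0], [1, 1.5, -1.4, 6.8, -10.6, -10.6, 0], [1, 1.8, -1.7, 6.4, -12.7, -12.7, 0], [1, 2.1, -2, 6, -14.8, -14.8, 0], [1, 2.4, -2.3, 5.6, -17, -17, 0], [1, 2.7, -2.6, 5.3, -19, -19, 0], [1, 3.1, -3, 5, -21.2, -21.2, 0], [1, 3.4, -3.3, 4.8, -23.3, -23.3, 0], [1, 3.6, -3.5, 4.6, -24.5, -24.5, 0], [1, 3.8, -3.7, 4.5, -25.5, -25.5, 0], [1, 3.8, -3.7, 4.5, -25.5, -25.5, 0], [1, 3.8, -3.7, 4.5, -25.5, -25.5, 0]]])

```text
t: 9.72
tool_pos: [0.6825, -0.2031, 0.1757]
tool_rot: [2.392, 0.879, -0.349]
contact_force: [-0.7, 0.4, -3.1]
opening: 0.0114
```

```bash
python3 - <<'E'
from h import *
st()
w=img("wrist");crop(w,0,0,512,384,1.5,"pics/w4.png")
s=img("scene");e=img("side")
crop(s,95,115,255,275,4.5,"pics/s4.png",1.6)
crop(e,240,150,380,260,5,"pics/e4.png",1.3)
E
```

```text
t 9.72 p [ 0.6825 -0.2031  0.1757] z [-0.048 -0.587 -0.808] yang -43.6 F [-0.7  0.4 -3.1] op 0.0114 q [-0.14  0.28  1.5  -0.64  1.37  0.87]
```

View pics/w4.png

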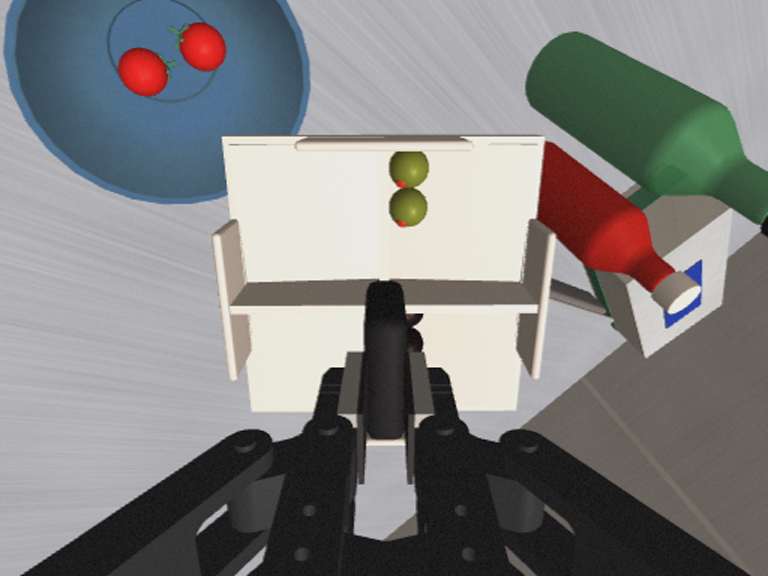

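View pics/s4.png

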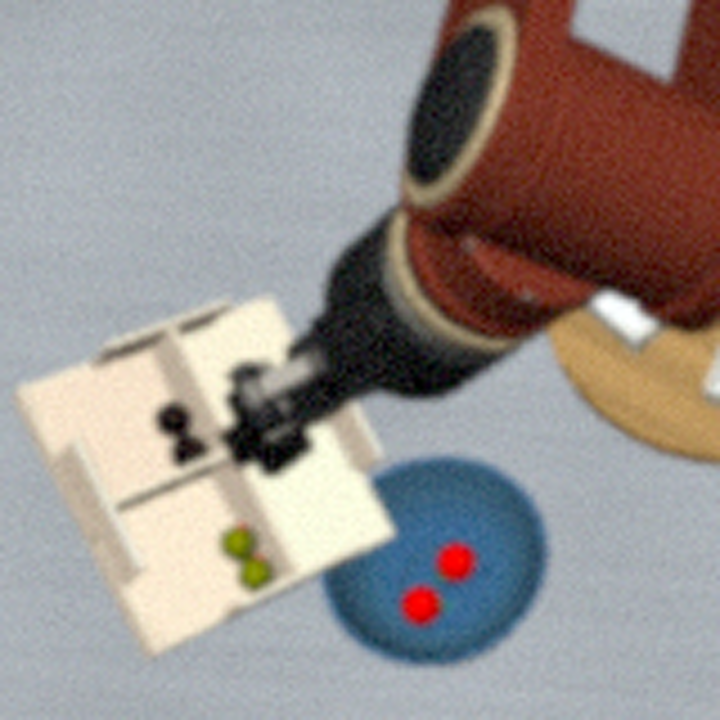

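View pics/e4.png

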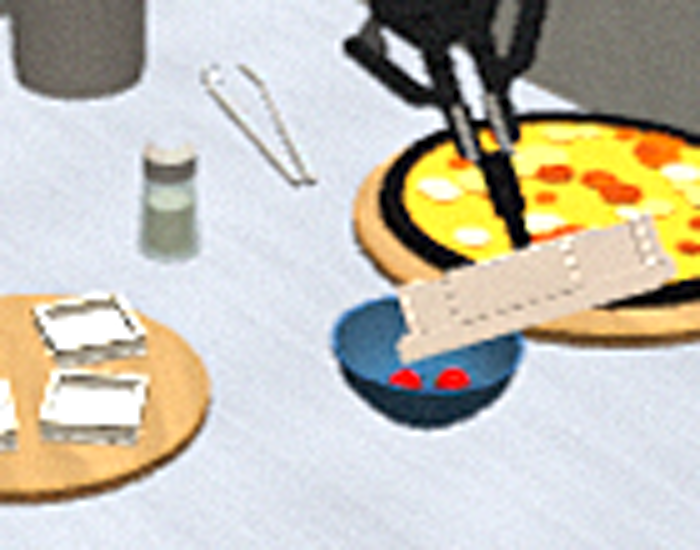

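```bash
python3 - <<'E'
from h import *
to([.6776,-.2555,.2205],down(-49.6))
for p in [(.68,-.212,.19,30),(.679,-.223,.2,20),(.678,-.24,.21,10)]:
    ang=np.radians(85.4);d=np.array([np.cos(ang),np.sin(ang),0]);ax=np.cross([0,0,1],d)
    to(p[:3],R.from_rotvec(ax*np.radians(p[3])).as_matrix()@down(-49.6))
E
```

```text
[-4.9, 4.81, -0.52] [25.5, 25.5, -0.1]
[-1.22, 0.97, -0.61] [4.2, 4.3, -0.1]
[-2.27, 2.01, -0.77] [11.3, 11.4, -0.1]
[-3.64, 3.43, -0.58] [18.4, 18.5, -0.1]
```

Request:
play_rows(motion=[[[1, -0.4, 0.3, -0.3, 1.2, 1.2, 0], [1, -1, 0.8, -0.6, 3.5, 3.5, 0], [1, -1.5, 1.3, -0.7, 6, 6, 0], [1, -1.9, 1.7, -0.75, 8.5, 8.5, 0], [1, -2.3, 2, -0.75, 11, 11, 0], [1, -2.8, 2.5, -0.7, 13.5, 13.5, 0], [1, -3.2, 3, -0.65, 16, 16, 0], [1, -3.6, 3.4, -0.6, 18.5, 18.5, 0], [1, -4, 3.8, -0.6, 20.5, 20.5, 0], [1, -4.3, 4.2, -0.55, 22.5, 22.5, 0], [1, -4.6, 4.5, -0.55, 24, 24, 0], [1, -4.8, 4.7, -0.5, 25, 25, 0], [1, -4.9, 4.8, -0.5, 25.5, 25.5, 0], [1, -4.9, 4.8, -0.5, 25.5, 25.5, 0], [1, -4.9, 4.8, -0.5, 25.5, 25.5, 0]]])

```text
t: 11.75
tool_pos: [0.6775, -0.2551, 0.2201]
tool_rot: [-2.948, -1.084, 0.001]
contact_force: [-0.7, 0.0, -2.3]
opening: 0.0117
```

```bash
python3 - <<'E'
from h import *
st()
to([.485,-.3221,.2205],down(-49.6))
to([.485,-.3221,.0667],down(-49.6))
w=img("wrist");crop(w,0,0,512,384,1.2,"pics/w5.png")
E
```

```text
t 11.75 p [ 0.6775 -0.2551  0.2201] z [-0.001  0.    -1.   ] yang -49.6 F [-0.7  0.  -2.3] op 0.0117 q [-0.46  0.27  1.34 -0.    1.53  0.4 ]
[-19.01, -7.36, -0.03] [-0.0, 0.0, -0.0]
[-19.0, -7.35, 15.35] [-0.0, 0.0, -0.0]
```

View pics/w5.png

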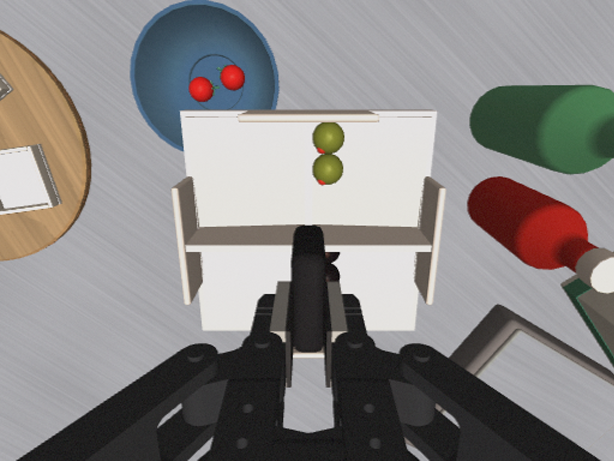

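Request:
play_rows(motion=[[[1, -0.5, -0.2, 0, 0, 0, 0], [1, -2, -0.8, 0, 0, 0, 0], [1, -4, -1.6, 0, 0, 0, 0], [1, -6.5, -2.5, 0, 0, 0, 0], [1, -9, -3.5, 0, 0, 0, 0], [1, -11.5, -4.5, 0, 0, 0, 0], [1, -14, -5.4, 0.5, 0, 0, 0], [1, -16, -6.2, 2, 0, 0, 0], [1, -17.5, -6.8, 4, 0, 0, 0], [1, -18.5, -7.2, 6, 0, 0, 0], [1, -19, -7.35, 8, 0, 0, 0], [1, -19, -7.35, 10, 0, 0, 0], [1, -19, -7.35, 12, 0, 0, 0], [1, -19, -7.35, 13.5, 0, 0, 0], [1, -19, -7.35, 14.4, 0, 0, 0], [1, -19, -7.35, 14.9, 0, 0, 0], [1, -19, -7.35, 15.1, 0, 0, 0], [1, -19, -7.35, 15.2, 0, 0, 0], [1, -19, -7.35, 15.3, 0, 0, 0], [1, -19, -7.35, 15.35, 0, 0, 0]]])

```text
t: 14.3
tool_pos: [0.4852, -0.3222, 0.067]
tool_rot: [2.949, 1.084, -0.0]
contact_force: [-0.4, 0.4, -2.9]
opening: 0.0119
```

```bash
python3 - <<'E'
from h import *
st()
E
```

```text
t 14.3 p [ 0.4852 -0.3222  0.067 ] z [-0. -0. -1.] yang -49.6 F [-0.4  0.4 -2.9] op 0.0119 q [-0.71  0.07  1.83 -0.    1.24  0.15]
```

Request:
play_rows(motion=[[[1, 0, 0, 0.05, 0, 0, 0], [1, 0, 0, 0.1, 0, 0, 0], [1, 0, 0, 0.1, 0, 0, 0]]])

```text
t: 14.68
tool_pos: [0.4853, -0.3223, 0.0667]
tool_rot: [2.948, 1.084, -0.0]
contact_force: [-0.5, 1.2, 1.7]
opening: 0.0112
```

Touching down. Open slowly and lift.

Request:
play_rows(motion=[[[0.8, 0, 0, 0, 0, 0, 0], [0.5, 0, 0, 0, 0, 0, 0], [0.2, 0, 0, 0, 0, 0, 0], [0, 0, 0, 0, 0, 0, 0], [-0.4, 0, 0, 0, 0, 0, 0], [-0.8, 0, 0, 0, 0, 0, 0], [-1, 0, 0, 0, 0, 0, 0], [-1, 0, 0, 0, 0, 0, 0], [-1, 0, 0, -1, 0, 0, 0], [-1, 0, 0, -3, 0, 0, 0], [-1, 0, 0, -6, 0, 0, 0], [-1, 0, 0, -10, 0, 0, 0], [-1, 0, 0, -15, 0, 0, 0], [-1, 0, 0, -18.5, 0, 0, 0], [-1, 0, 0, -18.5, 0, 0, 0]]])

```text
t: 16.55
tool_pos: [0.4871, -0.3237, 0.2583]
tool_rot: [2.94, 1.081, 0.007]
contact_force: [-0.5, 0.3, -0.6]
opening: 0.0852
```

```bash
python3 - <<'E'
from h import *
st()
w=img("wrist");crop(w,0,0,512,384,1.5,"pics/w6.png")
# eggs grasp: tool over tray
EOF=0
E
```

```text
t 16.55 p [ 0.4871 -0.3237  0.2583] z [ 0.008 -0.007 -1.   ] yang -49.6 F [-0.5  0.3 -0.6] op 0.0852 q [-0.71 -0.08  1.65 -0.    1.56  0.15]
```

View pics/w6.png

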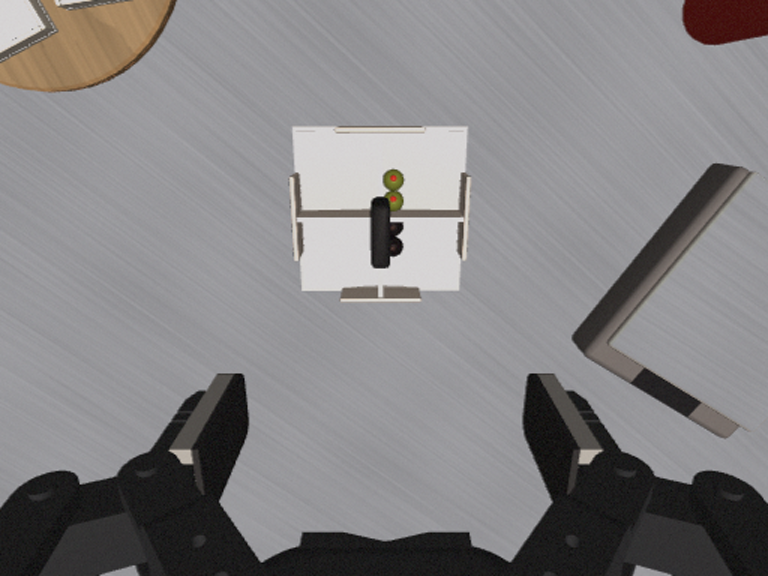

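```bash
python3 - <<'E'
from h import *
for p,f in (((.56,-.2,.28),-40),((.60,0,.28),-25),((.56,.2,.27),-10),((.483,.333,.26),-3)): to(p,down(f))
E
```

```text
[13.59, -4.57, -2.52] [0.3, -0.0, -9.6]
[29.59, -17.22, -2.58] [0.3, 0.0, -24.6]
[39.49, -35.05, -1.67] [0.3, 0.1, -39.6]
[42.24, -50.18, -0.75] [0.3, 0.1, -46.6]
```

Request:
play_rows(motion=[[[-1, 5, -1.5, -1, 0, 0, -4], [-1, 10, -3, -2, 0, 0, -7], [-1, 14, -5, -2.5, 0, 0, -10], [-1, 18, -8, -2.5, 0, 0, -14], [-1, 22, -11, -2.5, 0, 0, -18], [-1, 26, -14, -2.5, 0, 0, -21], [-1, 29.5, -17, -2.5, 0, 0, -25], [-1, 32, -21, -2.5, 0, 0, -28], [-1, 34, -25, -2, 0, 0, -31], [-1, 36.5, -29, -2, 0, 0, -34], [-1, 38.5, -33, -1.7, 0, 0, -38], [-1, 39.5, -37, -1.5, 0, 0, -41], [-1, 40.5, -41, -1.2, 0, 0, -44], [-1, 41.5, -45, -1, 0, 0, -46.6], [-1, 42.2, -48.5, -0.8, 0, 0, -46.6], [-1, 42.2, -50.2, -0.8, 0, 0, -46.6], [-1, 42.2, -50.2, -0.8, 0, 0, -46.6]]])

```text
t: 18.73
tool_pos: [0.4818, 0.333, 0.2596]
tool_rot: [2.274, 2.16, -0.002]
contact_force: [-0.3, -0.3, -0.4]
opening: 0.0854
```

```bash
python3 - <<'E'
from h import *
st()
w=img("wrist");crop(w,0,0,512,384,1.5,"pics/w7.png");np.save("w7.npy",w)
E
```

```text
t 18.73 p [0.4818 0.333  0.2596] z [ 0.003 -0.005 -1.   ] yang -3.0 F [-0.3 -0.3 -0.4] op 0.0854 q [ 0.48 -0.07  1.64 -0.01  1.57  0.53]
```

View pics/w7.png

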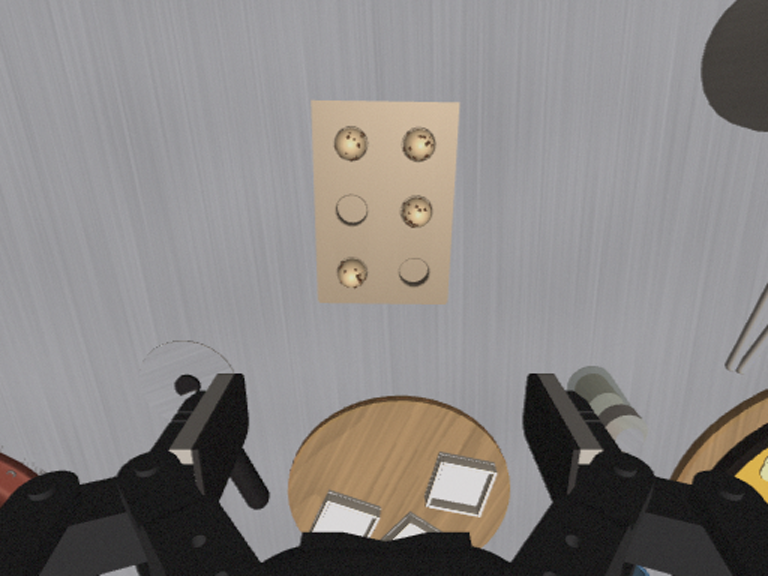

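```bash
python3 - <<'E'
from h import *
w=np.load("w7.npy",allow_pickle=True).item()
f=lambda x,y,z:plane(w,x/1.5,y/1.5,z)
c=np.array([f(*p,.022) for p in((312,101),(460,102),(448,303),(318,303))])
print(c.round(4),c.mean(0),[np.linalg.norm(c[i]-c[i-1]).round(4) for i in range(4)])
ey=(c[0]-c[3]+c[1]-c[2])[:2];a=np.arctan2(ey[1],ey[0]);print("yaw",np.degrees(a)-90)
ey=np.array([np.cos(a),np.sin(a)]);ex=np.array([ey[1],-ey[0]])
C=c.mean(0)[:2]
for n,p,k in(("e1",(352,272),(-1,-1)),("e2",(351,144),(-1,1)),("e3",(417,211),(1,0)),("e4",(419,144),(1,1))):
    print(n,f(*p,.028).round(4),"pocket",(C+ex*k[0]*.0275+ey*k[1]*.055).round(4))
# dish squares from side+scene later
E
```

```text
[[0.4301 0.4244 0.022 ]
 [0.547  0.4176 0.022 ]
 [0.536  0.2461 0.022 ]
 [0.4181 0.2524 0.022 ]] [0.48279969 0.33512622 0.022     ] [np.float64(0.1725), np.float64(0.1171), np.float64(0.1719), np.float64(0.118)]
yaw -3.846625864470127
e1 [0.4516 0.2824 0.028 ] pocket [0.4517 0.2821]
e2 [0.4588 0.3904 0.028 ] pocket [0.4591 0.3918]
e3 [0.51   0.3334 0.028 ] pocket [0.5102 0.3333]
e4 [0.5133 0.3876 0.028 ] pocket [0.5139 0.3882]
```

```bash
python3 - <<'E'
from h import *
to([.4516,.2822,.09],down(-3.8)); to([.4516,.2822,.0235],down(-3.8))
E
```

```text
[-5.09, -2.88, 17.01] [0.2, 0.3, 0.8]
[-5.06, -2.91, 23.66] [0.2, 0.3, 0.8]
```

Request:
play_rows(motion=[[[-0.5, -2, -1.2, 5, 0, 0, 0.4], [0, -4, -2.4, 10, 0.2, 0.3, 0.8], [0, -5.1, -2.9, 14, 0.2, 0.3, 0.8], [0, -5.1, -2.9, 17, 0.2, 0.3, 0.8], [0, -5.1, -2.9, 17, 0.2, 0.3, 0.8], [0, -5.1, -2.9, 17, 0.2, 0.3, 0.8]]], newtons=20)

```text
t: 19.52
tool_pos: [0.4528, 0.282, 0.0917]
tool_rot: [2.295, 2.145, 0.004]
contact_force: [-0.1, 0.3, -0.2]
opening: 0.043
```

```bash
python3 - <<'E'
from h import *
st()
w=img("wrist");crop(w,0,0,512,384,1.5,"pics/w8.png")
to([.4516,.2822,.0235],down(-3.8))
E
```

```text
t 19.52 p [0.4528 0.282  0.0917] z [ 0.002  0.001 -1.   ] yang -3.9 F [-0.1  0.3 -0.2] op 0.043 q [ 0.42 -0.07  1.93  0.    1.28  0.48]
[-0.04, -0.18, 6.88] [0.2, -0.1, -0.1]
```

View pics/w8.png

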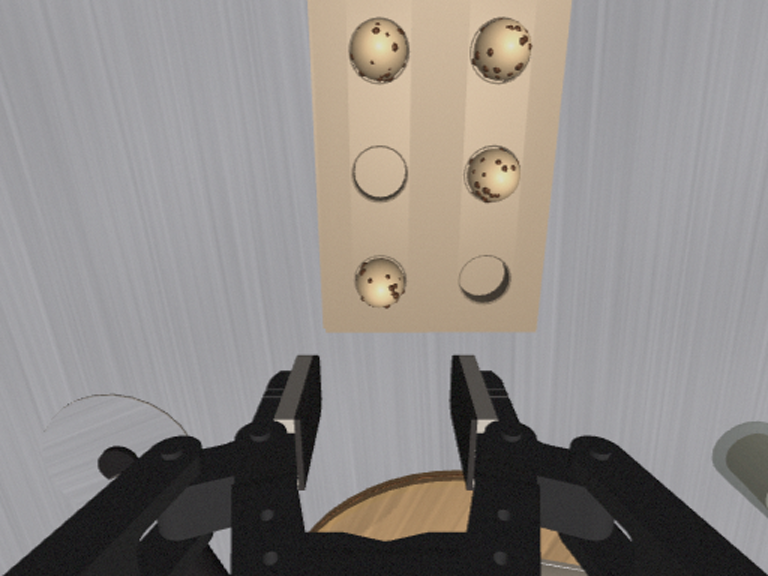

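Request:
play_rows(motion=[[[0, 0, -0.15, 2, 0, 0, 0], [0, 0, -0.15, 4, 0, 0, 0], [0, 0, -0.15, 5.5, 0, 0, 0], [0, 0, -0.15, 6.4, 0, 0, 0], [0, 0, -0.15, 6.8, 0, 0, 0], [0, 0, -0.15, 6.8, 0, 0, 0]]])

```text
t: 20.32
tool_pos: [0.452, 0.2827, 0.0243]
tool_rot: [2.294, 2.145, 0.006]
contact_force: [0.2, -0.8, 0.2]
opening: 0.043
```

```bash
python3 - <<'E'
from h import *
st()
w=img("wrist");crop(w,0,0,512,384,1.5,"pics/w9.png")
E
```

```text
t 20.32 p [0.452  0.2827 0.0243] z [ 0.004  0.002 -1.   ] yang -3.9 F [ 0.2 -0.8  0.2] op 0.043 q [0.42 0.01 1.97 0.   1.16 0.49]
```

View pics/w9.png

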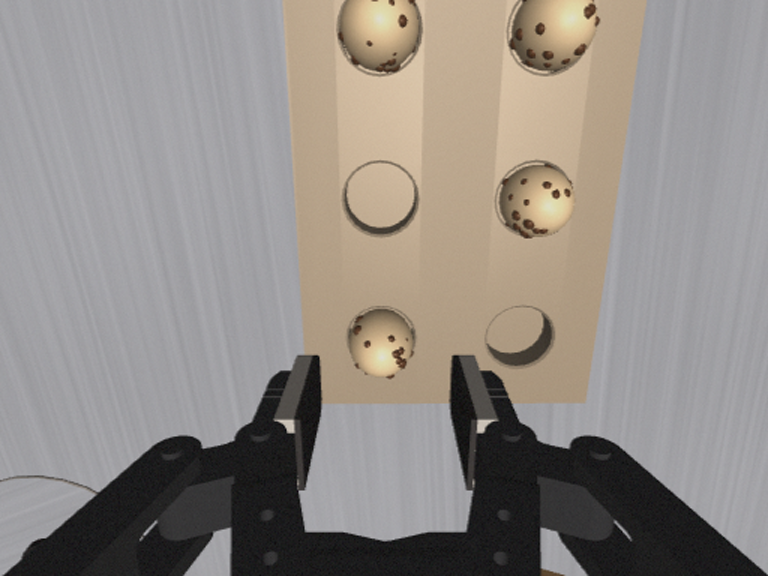

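```bash
python3 - <<'E'
from h import *
o=ctrl.get_obs();w=img("wrist");R0=R.from_rotvec(o["tool_rot"]).as_matrix()
for q in((0,0,0),(.011,0,0),(.011,.0215,-.004),(-.011,.0215,-.004),(.011,.0215,-.023),(.011,.0215,-.042),(-.011,.0215,-.042)):
    print(q,proj(w,o["tool_pos"]+R0@np.array(q))*1.5)
print(proj(w,[.4516,.2822,.028])*1.5)
E
```

```text
(0, 0, 0) [384.03880327 336.6041508 ]
(0.011, 0, 0) [384.01206561 310.62156291]
(0.011, 0.0215, -0.004) [441.26562833 314.76436554]
(-0.011, 0.0215, -0.004) [439.15597625 366.62000618]
(0.011, 0.0215, -0.023) [447.44414003 337.22675829]
(0.011, 0.0215, -0.042) [455.13278074 365.17932612]
(-0.011, 0.0215, -0.042) [451.88549079 426.77020145]
[382.37114026 341.86713345]
```

```bash
python3 - <<'E'
from h import *
o=ctrl.get_obs();e=img("side");R0=R.from_rotvec(o["tool_rot"]).as_matrix()
print(proj(e,o["tool_pos"]),proj(e,[.4516,.2822,.026]))
for q in((0,.0215,-.004),(0,-.0215,-.004)): print(proj(e,o["tool_pos"]+R0@np.array(q)))
crop(e,165,150,235,210,10,"pics/e9.png",1.2)
s=img("scene");print(proj(s,o["tool_pos"]));crop(s,330,140,410,210,9,"pics/s9.png",1.6)
E
```

```text
[199.40763359 194.74055341] [199.2599745  194.61483183]
[204.73891918 192.31504917]
[193.83691254 195.24445477]
[354.63080217 171.80056923]
```

View pics/e9.png

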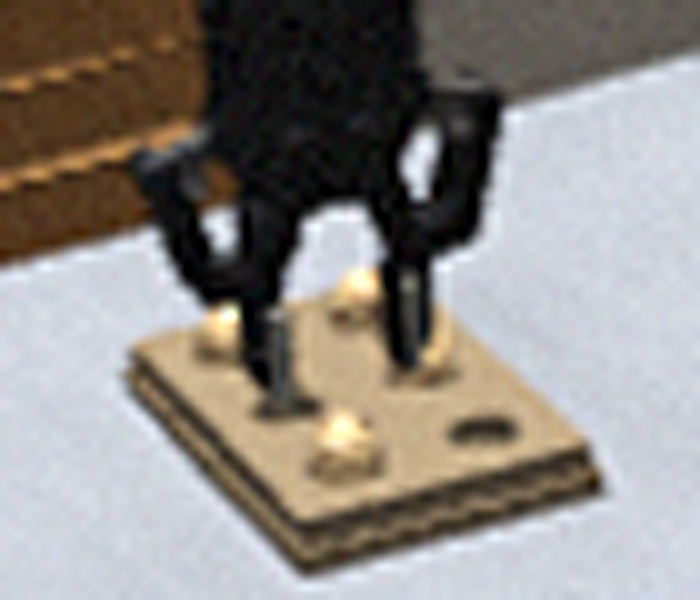

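View pics/s9.png

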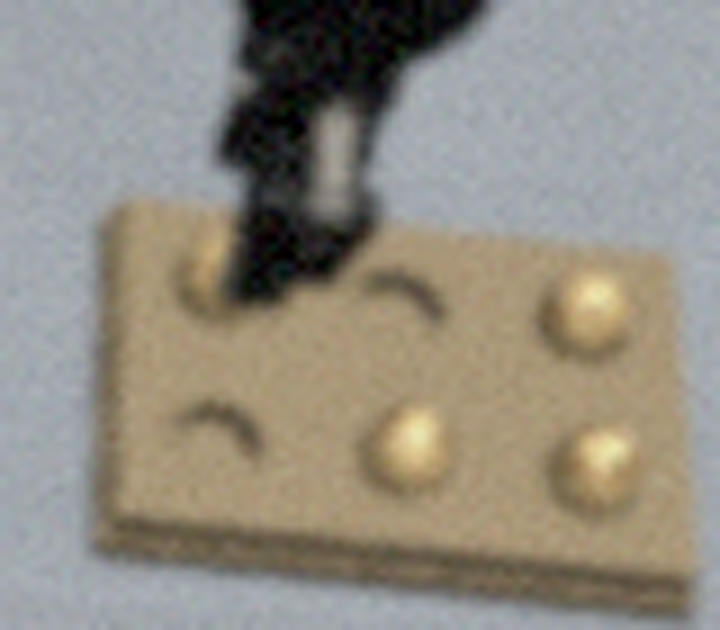

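```bash
python3 - <<'E'
from h import *
o=ctrl.get_obs();e=img("side");s=img("scene")
print(tri(s,(330+268/9,140+293/9),e,(165+40.5,150+36.5)), o["tool_pos"])
R0=R.from_rotvec(o["tool_rot"]).as_matrix()
for z in (-.004,-.02,-.03):
  for q in((.011,.0215,z),(-.011,.0215,z)):
    P=o["tool_pos"]+R0@np.array(q);a,b=proj(s,P),proj(e,P);print(q,((a-[330,140])*9).round(),((b-[165,150])*10).round())
E
```

```text
(array([0.4770741 , 0.2857375 , 0.05292871]), np.float64(0.008834404237182887)) [0.45239473 0.28282888 0.02496093]
(0.011, 0.0215, -0.004) [261. 342.] [385. 411.]
(-0.011, 0.0215, -0.004) [188. 334.] [410. 435.]
(0.011, 0.0215, -0.02) [273. 313.] [382. 373.]
(-0.011, 0.0215, -0.02) [199. 305.] [406. 396.]
(0.011, 0.0215, -0.03) [281. 294.] [380. 348.]
(-0.011, 0.0215, -0.03) [206. 286.] [404. 372.]
```

```bash
python3 - <<'E'
from h import *
o=ctrl.get_obs();w=img("wrist");R0=R.from_rotvec(o["tool_rot"]).as_matrix()
P=lambda *q:(proj(w,o["tool_pos"]+R0@np.array(q))*1.5).round().tolist()
print("handle top ends",P(.025,0,-.0353),P(-.021,0,-.0353))
print("handle bottom ends",P(.025,0,.0047),P(-.021,0,.0047))
print("wall +x top mid",P(.074,0,.0247),"y wall",P(.035,.072,.0247))
C=np.array(w["T"][:3,3]);print("cam in tool",R0.T@(C-o["tool_pos"]),R0.T@w["T"][:3,:3])
for z in(0,-.01,-.02,-.03,-.04,-.05,-.06):print(z,P(.011,.0215,z),P(0,.0215,z),P(-.011,.0215,z))
E
```

```text
handle top ends [384.0, 314.0] [384.0, 440.0]
handle bottom ends [384.0, 272.0] [384.0, 378.0]
wall +x top mid [384.0, 136.0] y wall [557.0, 234.0]
cam in tool [ 0.08421485  0.00023946 -0.17217911] [[-2.71606670e-04  9.45227178e-01  3.26413093e-01]
 [ 9.99999467e-01  5.81761406e-04 -8.52570478e-04]
 [-9.95767327e-04  3.26412688e-01 -9.45226833e-01]]
0 [440.0, 311.0] [439.0, 337.0] [438.0, 362.0]
-0.01 [443.0, 321.0] [442.0, 348.0] [441.0, 375.0]
-0.02 [446.0, 333.0] [445.0, 362.0] [444.0, 389.0]
-0.03 [450.0, 347.0] [449.0, 377.0] [447.0, 405.0]
-0.04 [454.0, 362.0] [453.0, 393.0] [451.0, 423.0]
-0.05 [459.0, 379.0] [457.0, 412.0] [455.0, 443.0]
-0.06 [464.0, 399.0] [462.0, 433.0] [460.0, 466.0]
```

Request:
play_rows(motion=[[[0.2, 0, -0.05, 0, 0, 0, 0], [0.3, 0, -0.05, 0, 0, 0, 0], [0.4, 0, -0.05, 0, 0, 0, 0], [0.5, 0, -0.05, 0, 0, 0, 0], [0.6, 0, -0.05, 0, 0, 0, 0], [0.6, 0, -0.05, 0, 0, 0, 0]]], newtons=20)

```text
t: 21.42
tool_pos: [0.4517, 0.2828, 0.0247]
tool_rot: [2.294, 2.144, 0.007]
contact_force: [-0.1, 0.8, -0.9]
opening: 0.0169
```

```bash
python3 - <<'E'
from h import *
st()
w=img("wrist");crop(w,128,130,384,320,3,"pics/w10.png")
e=img("side");crop(e,165,150,235,210,10,"pics/e10.png",1.2)
E
```

```text
t 21.43 p [0.4517 0.2828 0.0247] z [ 0.004  0.002 -1.   ] yang -3.9 F [-0.1  0.8 -0.9] op 0.0169 q [0.42 0.01 1.97 0.   1.16 0.49]
```

View pics/w10.png

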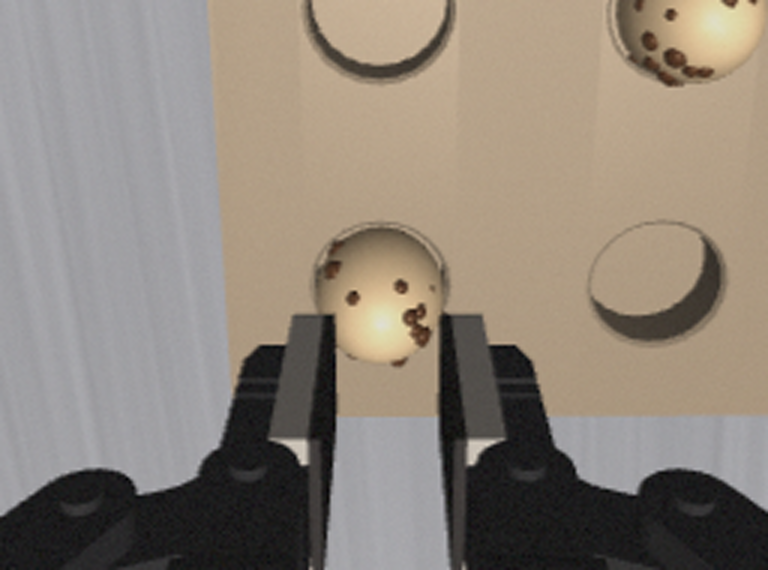

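View pics/e10.png

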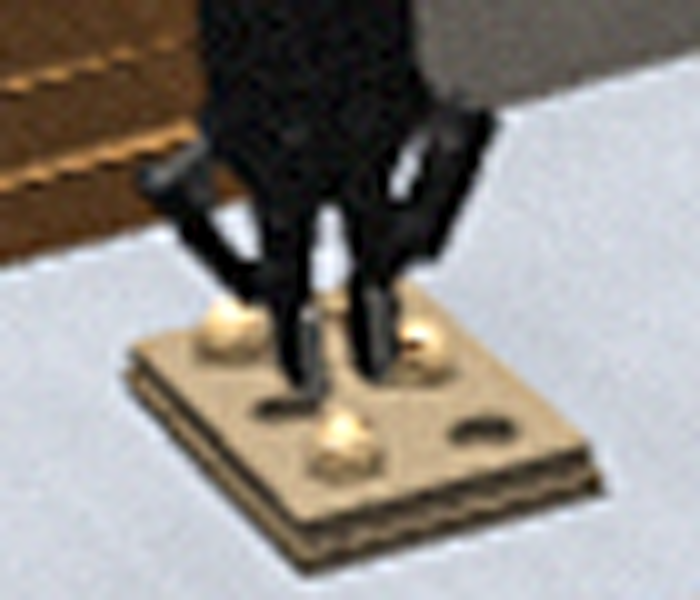

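```bash
python3 - <<'E'
from h import *
o=ctrl.get_obs();e=img("side");s=img("scene");p=o["tool_pos"]
for z in(.025,.035,.045,.05,.055):
  for x in(-.011,.011): print(z,x,((proj(e,[p[0],p[1]+x,z])-[165,150])*10).round(),((proj(s,[p[0],p[1]+x,z])-[330,140])*9).round())
crop(s,330,140,410,210,9,"pics/s10.png",1.6)
E
```

```text
0.025 -0.011 [356. 460.] [185. 282.]
0.025 0.011 [328. 437.] [257. 286.]
0.035 -0.011 [354. 435.] [192. 264.]
0.035 0.011 [326. 412.] [265. 268.]
0.045 -0.011 [352. 411.] [199. 246.]
0.045 0.011 [324. 388.] [272. 249.]
0.05 -0.011 [351. 398.] [202. 236.]
0.05 0.011 [323. 376.] [276. 240.]
0.055 -0.011 [350. 386.] [206. 227.]
0.055 0.011 [322. 363.] [280. 231.]
```

View pics/s10.png

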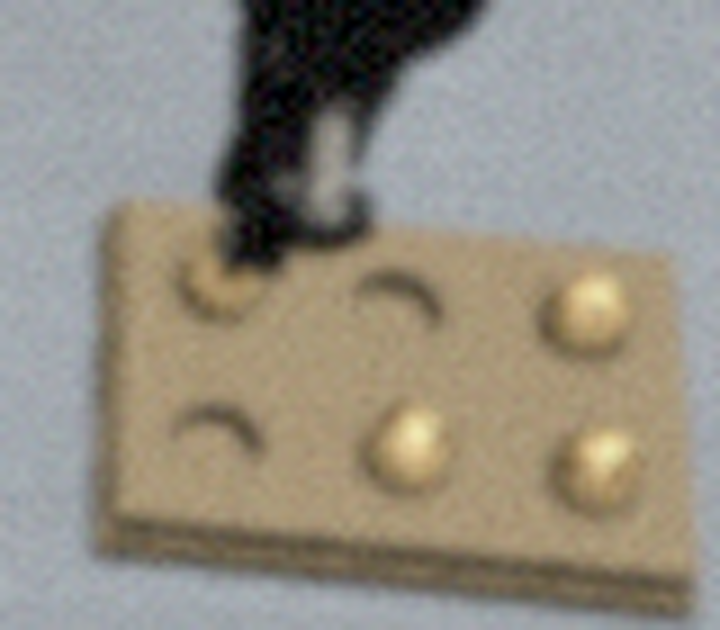

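Request:
play_rows(motion=[[[0.3, 0, -0.05, 0, 0, 0, 0], [0, 0, -0.05, 0, 0, 0, 0], [0, 0, -0.05, 0, 0, 0, 0], [0, 0, -0.05, 0.4, 0, 0, 0], [0, 0, -0.05, 0.8, 0, 0, 0], [0, 0, -0.05, 1, 0, 0, 0], [0, 0, -0.05, 1, 0, 0, 0], [0.4, 0, -0.05, 1, 0, 0, 0], [0.5, 0, -0.05, 1, 0, 0, 0], [0.6, 0, -0.05, 1, 0, 0, 0], [0.6, 0, -0.05, 1, 0, 0, 0]]])

```text
t: 23.0
tool_pos: [0.4513, 0.2828, 0.0147]
tool_rot: [2.294, 2.144, 0.007]
contact_force: [-0.4, -0.0, 0.2]
opening: 0.0167
```

```bash
python3 - <<'E'
from h import *
st()
w=img("wrist");crop(w,128,130,384,320,3,"pics/w11.png")
e=img("side");crop(e,165,150,235,210,10,"pics/e11.png",1.2)
E
```

```text
t 23.0 p [0.4513 0.2828 0.0147] z [ 0.004  0.002 -1.   ] yang -3.9 F [-0.4 -0.   0.2] op 0.0167 q [0.42 0.03 1.97 0.   1.14 0.49]
```

View pics/w11.png

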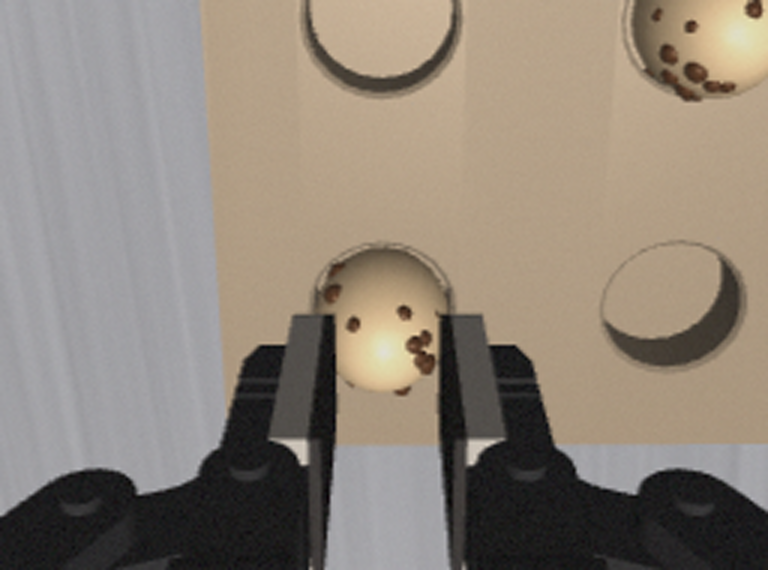

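View pics/e11.png

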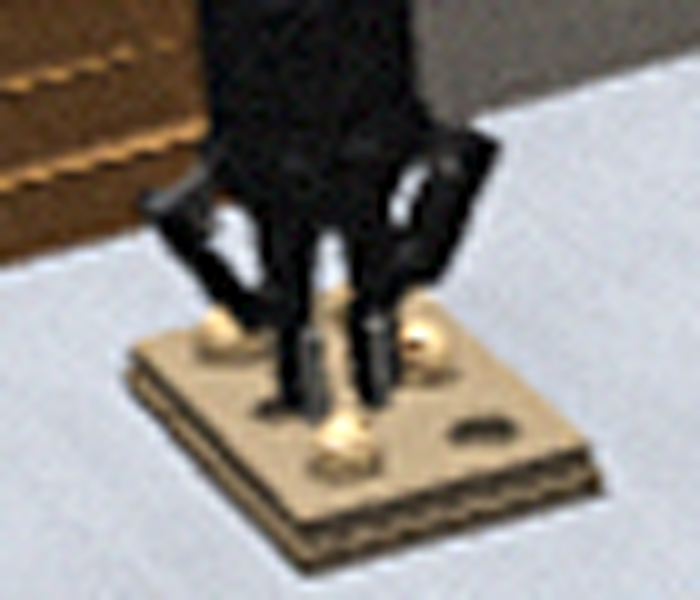

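Request:
play_rows(motion=[[[0.3, 0, 0, 0, 0, 0, 0], [0, 0, 0, 0, 0, 0, 0], [0, 0, 0, 0, 0, 0, 0], [0, 0, 0, 0.3, 0, 0, 0], [0, 0, 0, 0.6, 0, 0, 0], [0, 0, 0, 0.7, 0, 0, 0], [0, 0, 0, 0.7, 0, 0, 0], [0.4, 0, 0, 0.7, 0, 0, 0], [0.5, 0, 0, 0.7, 0, 0, 0], [0.6, 0, 0, 0.7, 0, 0, 0], [0.6, 0, 0, 0.7, 0, 0, 0]]])

```text
t: 24.48
tool_pos: [0.4513, 0.2828, 0.0077]
tool_rot: [2.294, 2.144, 0.007]
contact_force: [0.8, -0.2, 0.1]
opening: 0.0173
```

```bash
python3 - <<'E'
from h import *
st()
w=img("wrist");crop(w,128,130,384,320,3,"pics/w12.png")
e=img("side");crop(e,165,150,235,210,10,"pics/e12.png",1.2)
E
```

```text
t 24.48 p [0.4513 0.2828 0.0077] z [ 0.004  0.002 -1.   ] yang -3.9 F [ 0.8 -0.2  0.1] op 0.0173 q [0.42 0.04 1.98 0.   1.12 0.49]
```

View pics/w12.png

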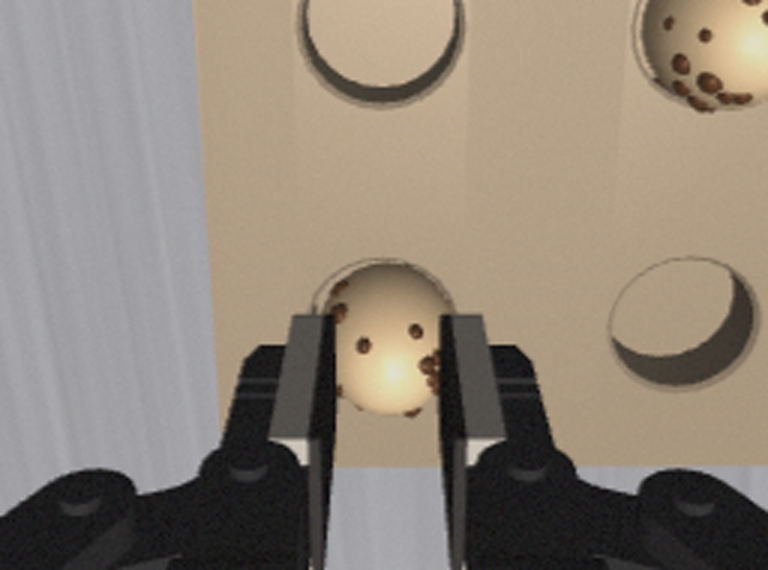

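View pics/e12.png

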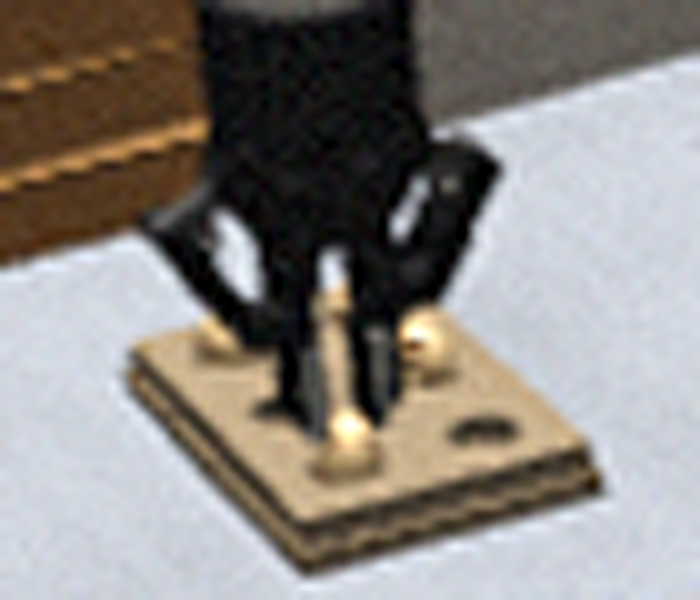

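Request:
play_rows(motion=[[[0.3, 0, 0, 0, 0, 0, 0], [0, 0, 0, 0, 0, 0, 0], [0, 0, 0, 0, 0, 0, 0], [0, 0, 0, 0.3, 0, 0, 0], [0, 0, 0, 0.6, 0, 0, 0], [0, 0, 0, 0.9, 0, 0, 0], [0, 0, 0, 1.0, 0, 0, 0], [0, 0, 0, 1.1, 0, 0, 0], [0, 0, 0, 1.1, 0, 0, 0]]])

```text
t: 25.7
tool_pos: [0.4513, 0.2828, -0.0033]
tool_rot: [2.294, 2.144, 0.007]
contact_force: [0.0, 0.7, 1.1]
opening: 0.0425
```

```bash
python3 - <<'E'
from h import *
st()
w=img("wrist");crop(w,128,130,384,320,3,"pics/w13.png")
e=img("side");crop(e,165,150,235,210,10,"pics/e13.png",1.2)
E
```

```text
t 25.7 p [ 0.4513  0.2828 -0.0033] z [ 0.004  0.002 -1.   ] yang -3.9 F [0.  0.7 1.1] op 0.0425 q [0.42 0.05 1.98 0.   1.1  0.49]
```

View pics/w13.png

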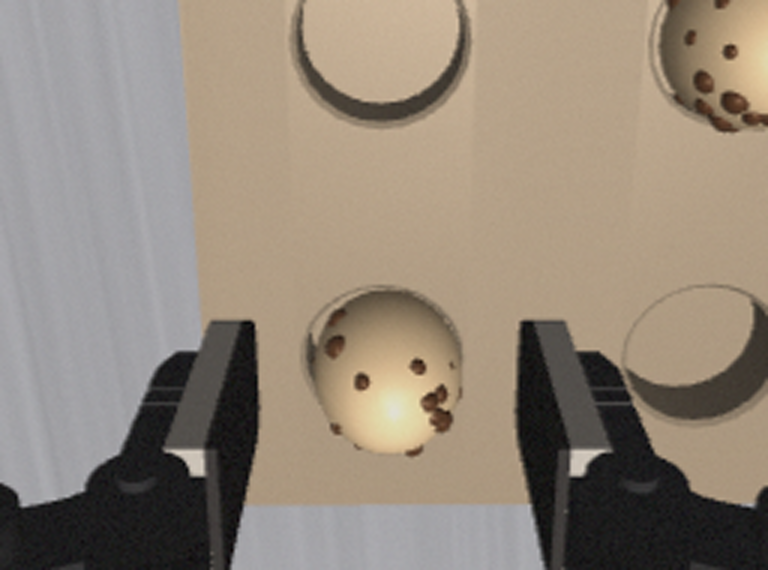

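View pics/e13.png

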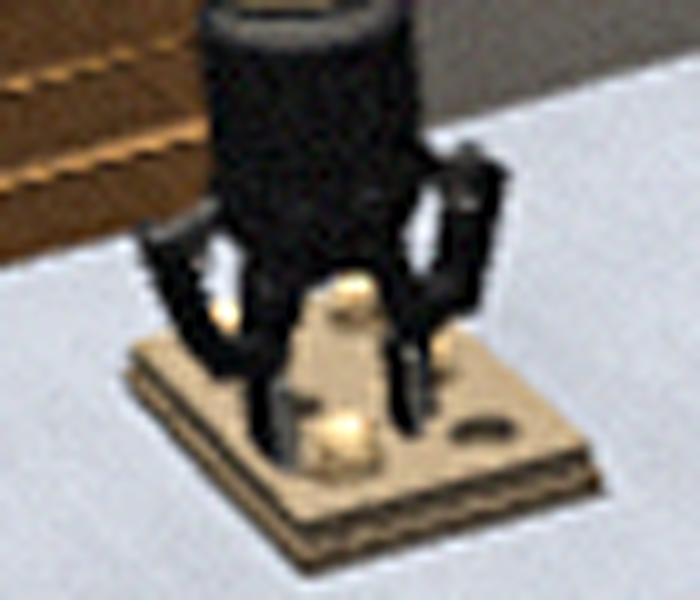

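Request:
play_rows(motion=[[[0.2, 0, 0, 0, 0, 0, 0], [0.3, 0, 0, 0, 0, 0, 0], [0.4, 0, 0, 0, 0, 0, 0], [0.5, 0, 0, 0, 0, 0, 0], [0.6, 0, 0, 0, 0, 0, 0], [0.7, 0, 0, 0, 0, 0, 0], [0.7, 0, 0, 0, 0, 0, 0]]], newtons=20)

```text
t: 26.68
tool_pos: [0.4515, 0.2829, -0.003]
tool_rot: [2.294, 2.144, 0.008]
contact_force: [-0.7, -0.1, 1.4]
opening: 0.0226
```

```bash
python3 - <<'E'
from h import *
st()
w=img("wrist");crop(w,128,130,384,320,3,"pics/w14.png")
E
```

```text
t 26.68 p [ 0.4515  0.2829 -0.003 ] z [ 0.005  0.002 -1.   ] yang -3.9 F [-0.7 -0.1  1.4] op 0.0226 q [0.42 0.05 1.98 0.   1.1  0.49]
```

View pics/w14.png

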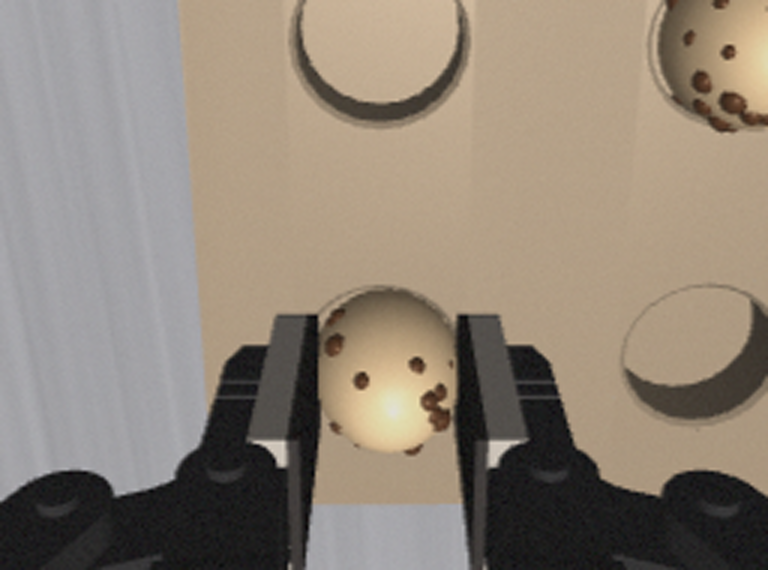

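Request:
play_rows(motion=[[[0.7, 0, 0, -0.3, 0, 0, 0], [0.7, 0, 0, -0.8, 0, 0, 0], [0.7, 0, 0, -1.4, 0, 0, 0], [0.7, 0, 0, -2.2, 0, 0, 0], [0.7, 0, 0, -4, 0, 0, 0], [0.7, 0, 0, -7, 0, 0, 0], [0.7, 0, 0, -9, 0, 0, 0], [0.7, 0, 0, -9, 0, 0, 0]]])

```text
t: 27.72
tool_pos: [0.4528, 0.2835, 0.0898]
tool_rot: [2.293, 2.143, 0.015]
contact_force: [-0.5, 0.2, -0.4]
opening: 0.0225
```

```bash
python3 - <<'E'
from h import *
st()
w=img("wrist");crop(w,0,0,512,384,1.5,"pics/w15.png")
s=img("scene");crop(s,200,130,420,235,3.6,"pics/s15.png",1.6);np.save("s15.npy",s)
e=img("side");np.save("e15.npy",e);crop(e,165,130,300,260,5.5,"pics/e15.png",1.2)
E
```

```text
t 27.73 p [0.4528 0.2835 0.0898] z [ 0.009  0.004 -1.   ] yang -3.9 F [-0.5  0.2 -0.4] op 0.0225 q [ 0.42 -0.08  1.93  0.    1.27  0.49]
```

View pics/w15.png

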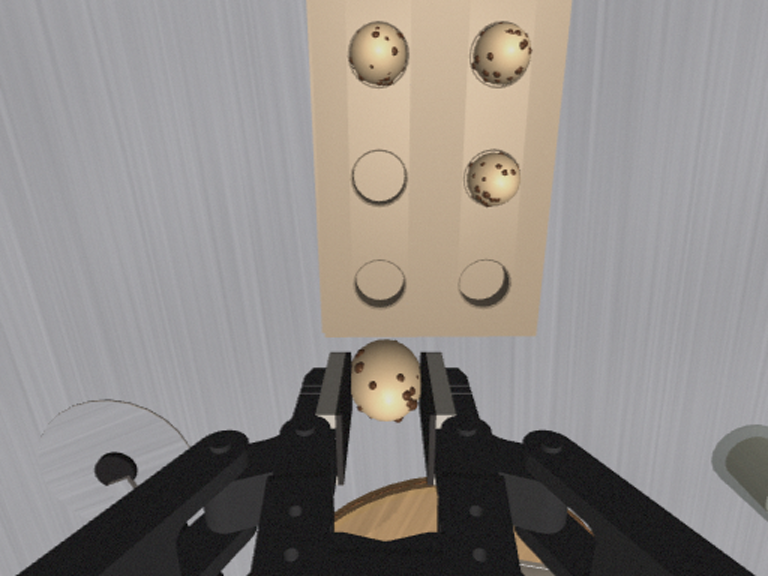

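View pics/s15.png

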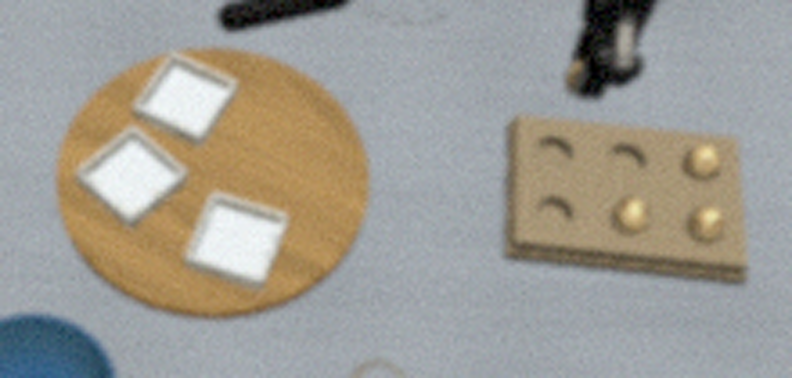

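View pics/e15.png

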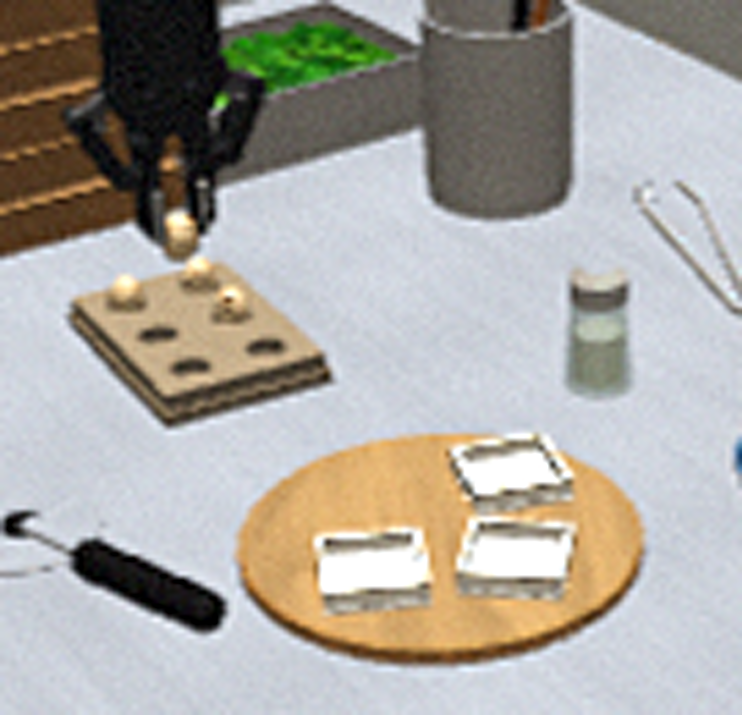

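```bash
python3 - <<'E'
from h import *
to([.487,.01,.25],down(-3.8))
E
```

```text
[-26.9, 5.54, -16.44] [0.2, -0.1, -0.1]
```

Request:
play_rows(motion=[[[0.7, -1, 0.2, -2, 0, 0, 0], [0.7, -3, 0.6, -5, 0, 0, 0], [0.7, -6, 1.2, -9, 0, 0, 0], [0.7, -10, 2, -13, 0, 0, 0], [0.7, -14, 3, -16, 0, 0, 0], [0.7, -18, 4, -16.4, 0, 0, 0], [0.7, -22, 4.8, -16.4, 0, 0, 0], [0.7, -25, 5.3, -16.4, 0, 0, 0], [0.7, -26.5, 5.5, -16.4, 0, 0, 0], [0.7, -26.9, 5.5, -16.4, 0, 0, 0], [0.7, -26.9, 5.5, -16.4, 0, 0, 0]]])

```text
t: 29.25
tool_pos: [0.4864, 0.0106, 0.2492]
tool_rot: [-2.295, -2.146, -0.005]
contact_force: [-0.8, -0.3, 0.5]
opening: 0.0223
```

```bash
python3 - <<'E'
from h import *
st()
w=img("wrist");np.save("w16.npy",w);crop(w,0,0,512,384,1.5,"pics/w16.png")
E
```

```text
t 29.25 p [0.4864 0.0106 0.2492] z [ 0.002  0.002 -1.   ] yang -3.8 F [-0.8 -0.3  0.5] op 0.0223 q [-0.13 -0.31  1.87  0.    1.59 -0.07]
```

View pics/w16.png

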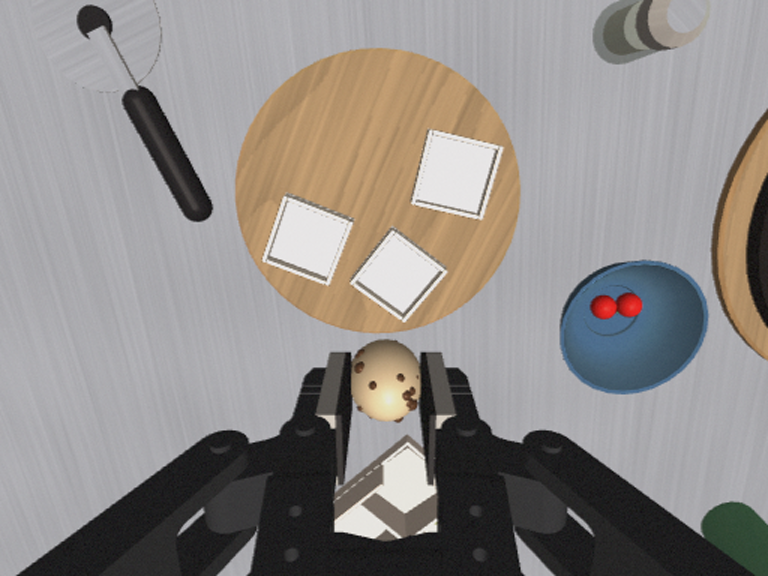

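```bash
python3 - <<'E'
from h import *
w=np.load("w16.npy",allow_pickle=True).item()
D=dict(d1=[(288,195),(353,219),(329,284),(263,262)],d2=[(393,229),(446,270),(405,321),(351,282)],d3=[(428,130),(503,147),(484,218),(412,204)])
for n,c in D.items():
    c=np.array([plane(w,x/1.5,y/1.5,.031) for x,y in c]);d=c[1]-c[0]
    print(n,c.mean(0).round(4),[np.linalg.norm(c[i]-c[i-1]).round(4) for i in range(4)],np.degrees(np.arctan2(d[1],d[0])).round(1))
s=np.load("s15.npy",allow_pickle=True).item()
for p in((251.7,156.9),(236.7,178.6),(266.1,196.1)):print(plane(s,*p,.026).round(4))
o=ctrl.get_obs();R0=R.from_rotvec(o["tool_rot"]).as_matrix()
print(proj(w,o["tool_pos"]+R0@np.array([-.0007,0,-.029]))*1.5)
E
```

```text
d1 [ 0.4229 -0.0038  0.031 ] [np.float64(0.0613), np.float64(0.0552), np.float64(0.0602), np.float64(0.058)] -24.6
d2 [ 0.4957 -0.0398  0.031 ] [np.float64(0.0582), np.float64(0.0572), np.float64(0.0579), np.float64(0.0589)] -42.1
d3 [0.5464 0.0411 0.031 ] [np.float64(0.0583), np.float64(0.06), np.float64(0.0571), np.float64(0.06)] -16.0
[ 0.4204 -0.0028  0.026 ]
[ 0.4948 -0.0389  0.026 ]
[0.5447 0.0433 0.026 ]
[384.02170698 376.47786469]
```

```bash
python3 - <<'E'
from h import *
to([.422,-.003,.06],down(-3.8))
to([.422,-.003,.0065],down(-3.8))
E
```

```text
[-1.85, -6.38, 18.91] [0.1, -0.1, -0.0]
[-1.86, -6.4, 24.26] [0.1, -0.1, -0.0]
```

Request:
play_rows(motion=[[[0.7, -0.3, -1, 1.5, 0, 0, 0], [0.7, -0.8, -2.5, 4, 0, 0, 0], [0.7, -1.3, -4.5, 8, 0, 0, 0], [0.7, -1.8, -6, 12, 0, 0, 0], [0.7, -1.85, -6.4, 16, 0.1, -0.1, 0], [0.7, -1.85, -6.4, 19, 0.1, -0.1, 0], [0.7, -1.85, -6.4, 21, 0.1, -0.1, 0], [0.7, -1.85, -6.4, 22, 0.1, -0.1, 0], [0.7, -1.85, -6.4, 22.5, 0.1, -0.1, 0], [0.7, -1.85, -6.4, 22.5, 0.1, -0.1, 0]]])

```text
t: 30.55
tool_pos: [0.4224, -0.0028, 0.0246]
tool_rot: [2.293, 2.146, 0.002]
contact_force: [0.3, 0.3, 0.8]
opening: 0.0226
```

```bash
python3 - <<'E'
from h import *
st()
w=img("wrist");crop(w,0,0,512,384,1.5,"pics/w17.png")
e=img("side");crop(e,195,190,300,260,7,"pics/e17.png",1.2)
to([.422,-.003,.0065],down(-3.8))
E
```

```text
t 30.55 p [ 0.4224 -0.0028  0.0246] z [ 0.001  0.    -1.   ] yang -3.8 F [0.3 0.3 0.8] op 0.0226 q [-0.18 -0.27  2.22  0.    1.19 -0.12]
[-0.01, -0.07, 1.85] [0.1, -0.0, -0.0]
```

View pics/w17.png

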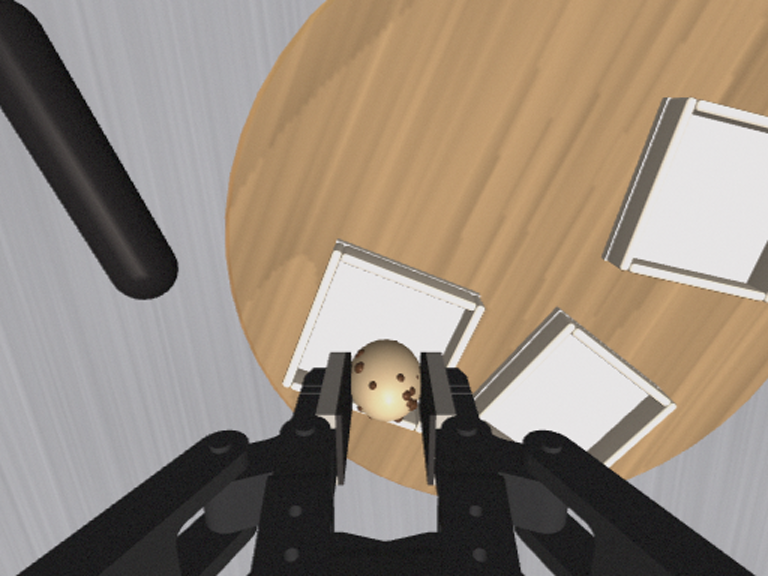

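View pics/e17.png

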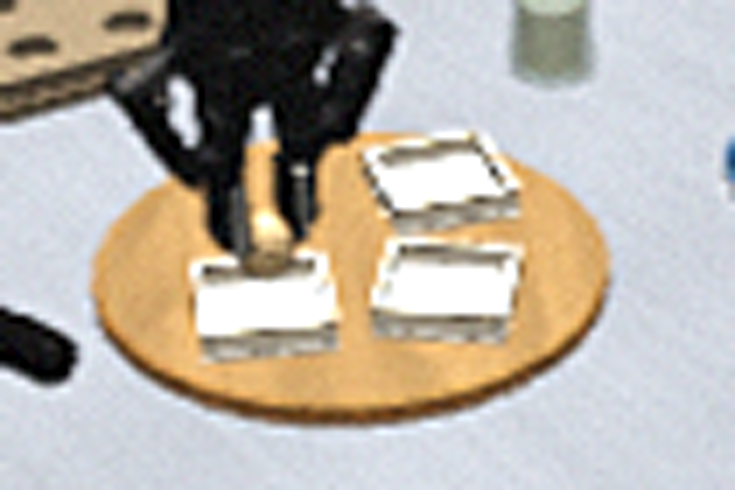

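Request:
play_rows(motion=[[[0.7, 0, -0.05, 0.5, 0, 0, 0], [0.7, 0, -0.05, 1, 0, 0, 0], [0.7, 0, -0.05, 1.4, 0, 0, 0], [0.7, 0, -0.05, 1.6, 0, 0, 0], [0.7, 0, -0.05, 1.75, 0, 0, 0], [0.7, 0, -0.05, 1.85, 0, 0, 0], [0.7, 0, -0.05, 1.85, 0, 0, 0]]])

```text
t: 31.52
tool_pos: [0.4223, -0.003, 0.0065]
tool_rot: [2.293, 2.146, 0.003]
contact_force: [0.6, -0.0, -0.6]
opening: 0.0224
```

```bash
python3 - <<'E'
from h import *
st()
w=img("wrist");crop(w,128,130,384,320,3,"pics/w18.png")
e=img("side");crop(e,195,190,300,260,7,"pics/e18.png",1.2)
E
```

```text
t 31.52 p [ 0.4223 -0.003   0.0065] z [ 0.002  0.    -1.   ] yang -3.8 F [ 0.6 -0.  -0.6] op 0.0224 q [-0.18 -0.24  2.23  0.    1.15 -0.12]
```

View pics/w18.png

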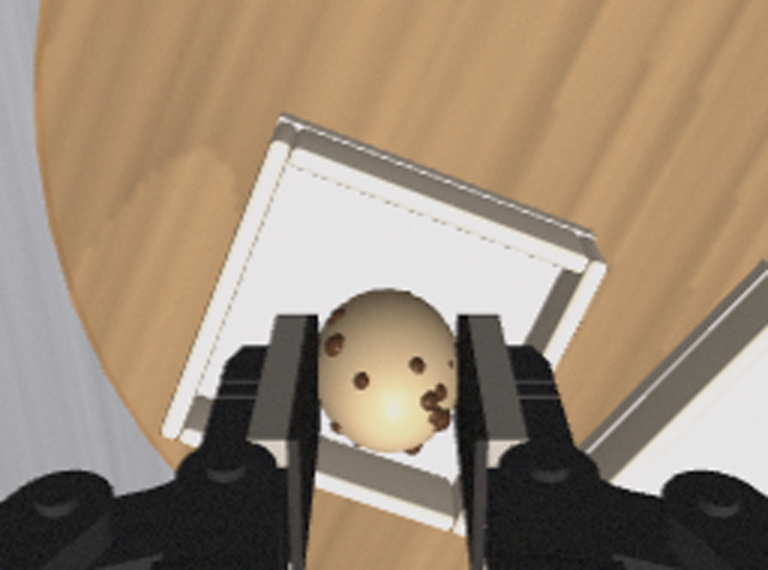

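View pics/e18.png

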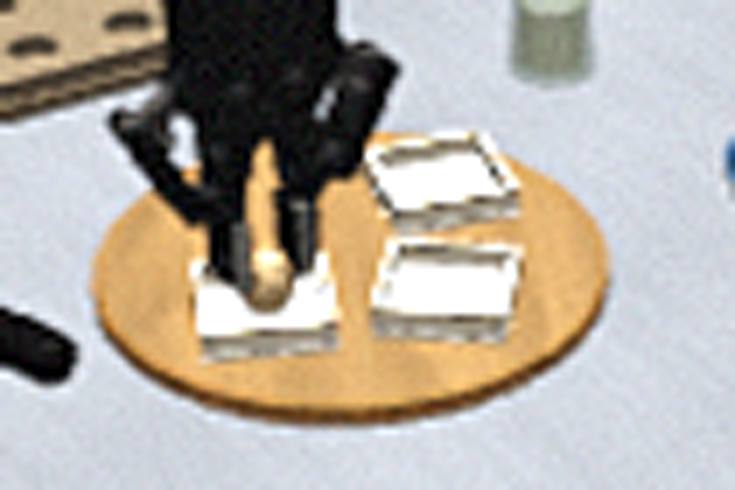

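Request:
play_rows(motion=[[[0.7, 0, 0, 0.05, 0, 0, 0], [0.7, 0, 0, 0.1, 0, 0, 0], [0.7, 0, 0, 0.1, 0, 0, 0]]])

```text
t: 32.0
tool_pos: [0.4224, -0.0029, 0.0056]
tool_rot: [2.293, 2.145, 0.003]
contact_force: [0.0, -0.2, 0.0]
opening: 0.0225
```

Request:
play_rows(motion=[[[0.7, 0, 0, 0.05, 0, 0, 0], [0.7, 0, 0, 0.1, 0, 0, 0], [0.7, 0, 0, 0.1, 0, 0, 0]]])

```text
t: 32.38
tool_pos: [0.4226, -0.003, 0.0052]
tool_rot: [2.293, 2.146, 0.003]
contact_force: [-2.3, 1.3, 5.0]
opening: 0.0223
```

Request:
play_rows(motion=[[[0.4, 0, 0, -0.05, 0, 0, 0], [0.35, 0, 0, -0.05, 0, 0, 0], [0.3, 0, 0, -0.05, 0, 0, 0], [0.2, 0, 0, -0.1, 0, 0, 0], [0.1, 0, 0, -0.1, 0, 0, 0], [0, 0, 0, -0.1, 0, 0, 0], [0, 0, 0, -0.1, 0, 0, 0], [0, 0, 0, -0.1, 0, 0, 0], [0, 0, 0, -0.5, 0, 0, 0], [0, 0, 0, -1.2, 0, 0, 0], [0, 0, 0, -2.5, 0, 0, 0], [0, 0, 0, -5, 0, 0, 0], [0, 0, 0, -8, 0, 0, 0], [0, 0, 0, -11, 0, 0, 0], [0, 0, 0, -11, 0, 0, 0]]])

```text
t: 34.25
tool_pos: [0.4247, -0.0035, 0.1191]
tool_rot: [2.288, 2.142, 0.01]
contact_force: [0.1, -0.4, -0.1]
opening: 0.0426
```

```bash
python3 - <<'E'
from h import *
st()
w=img("wrist");crop(w,0,0,512,384,1.5,"pics/w19.png")
for p in ((.46,.15,.14),(.5101,.34,.06),(.5101,.334,.06),(.5101,.334,-.006)): to(p,down(-3.8))
E
```

```text
t 34.25 p [ 0.4247 -0.0035  0.1191] z [ 0.01  -0.001 -1.   ] yang -3.8 F [ 0.1 -0.4 -0.1] op 0.0426 q [-0.18 -0.41  2.15  0.    1.38 -0.12]
[15.53, 2.66, -2.3] [0.3, 0.0, 0.0]
[34.82, 6.35, 5.72] [0.3, 0.0, 0.0]
[34.22, 6.39, 5.72] [0.3, 0.0, 0.0]
[34.22, 6.35, 12.32] [0.3, 0.0, 0.0]
```

View pics/w19.png

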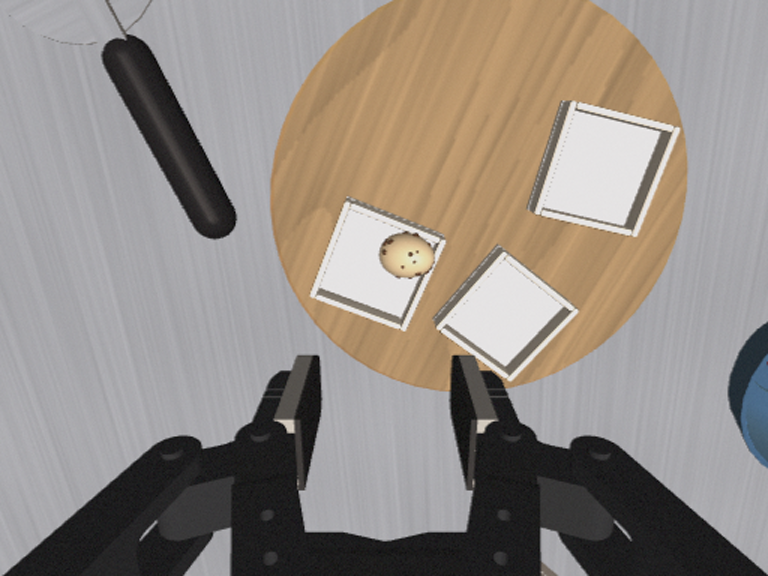

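Request:
play_rows(motion=[[[0, 3, 0.5, -2, 0, 0, 0], [0, 8, 1.4, -2.3, 0, 0, 0], [0, 13, 2.3, -2.3, 0, 0, 0], [0, 18, 3.2, -2.3, 0, 0, 0], [0, 23, 4.2, -2, 0, 0, 0], [0, 28, 5.2, -1, 0, 0, 0], [0, 32, 6, 1, 0, 0, 0], [0, 34.2, 6.4, 3.5, 0.3, 0, 0], [0, 34.2, 6.4, 5.7, 0.3, 0, 0], [0, 34.2, 6.4, 5.7, 0.3, 0, 0], [0, 34.2, 6.4, 5.7, 0.3, 0, 0]]])

```text
t: 35.67
tool_pos: [0.5103, 0.3329, 0.0606]
tool_rot: [2.294, 2.145, 0.001]
contact_force: [-0.2, -0.1, 1.2]
opening: 0.0428
```

```bash
python3 - <<'E'
from h import *
st()
w=img("wrist");crop(w,0,0,512,384,1.5,"pics/w20.png")
to((.5101,.334,-.006),down(-3.8))
print(proj(w,[.5101,.3334,.030])*1.5)
E
```

```text
t 35.67 p [0.5103 0.3329 0.0606] z [ 0.001 -0.    -1.   ] yang -3.9 F [-0.2 -0.1  1.2] op 0.0428 q [ 0.46  0.14  1.76 -0.    1.24  0.52]
[0.07, -0.09, 6.74] [0.1, -0.0, -0.1]
[383.5313249  305.56227343]
```

View pics/w20.png

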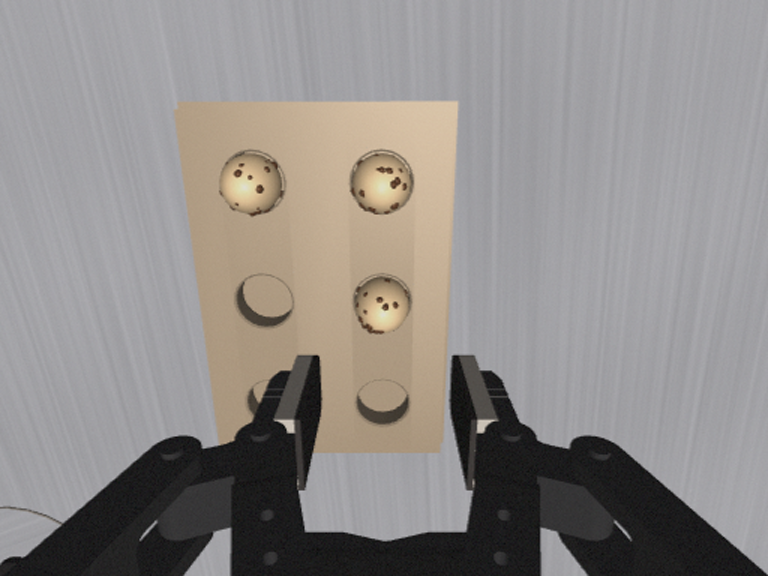

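Request:
play_rows(motion=[[[0, 0.1, -0.1, 2, 0.1, 0, 0], [0, 0.1, -0.1, 4, 0.1, 0, 0], [0, 0.1, -0.1, 5.5, 0.1, 0, 0], [0, 0.1, -0.1, 6.2, 0.1, 0, 0], [0, 0.1, -0.1, 6.5, 0.1, 0, 0], [0, 0.1, -0.1, 6.6, 0.1, 0, 0], [0, 0.1, -0.1, 6.6, 0.1, 0, 0], [0.2, 0.1, -0.1, 6.6, 0.1, 0, 0], [0.3, 0.1, -0.1, 6.6, 0.1, 0, 0], [0.4, 0.1, -0.1, 6.6, 0.1, 0, 0], [0.5, 0.1, -0.1, 6.6, 0.1, 0, 0], [0.6, 0.1, -0.1, 6.6, 0.1, 0, 0], [0.7, 0.1, -0.1, 6.6, 0.1, 0, 0], [0.7, 0.1, -0.1, 6.6, 0.1, 0, 0]]])

```text
t: 37.48
tool_pos: [0.5102, 0.3344, -0.0044]
tool_rot: [2.295, 2.145, 0.001]
contact_force: [0.2, -0.2, 2.0]
opening: 0.0231
```

```bash
python3 - <<'E'
from h import *
st()
w=img("wrist");crop(w,128,130,384,320,3,"pics/w21.png")
E
```

```text
t 37.48 p [ 0.5102  0.3344 -0.0044] z [ 0.001  0.001 -1.   ] yang -3.9 F [ 0.2 -0.2  2. ] op 0.0231 q [0.46 0.23 1.79 0.   1.13 0.53]
```

View pics/w21.png

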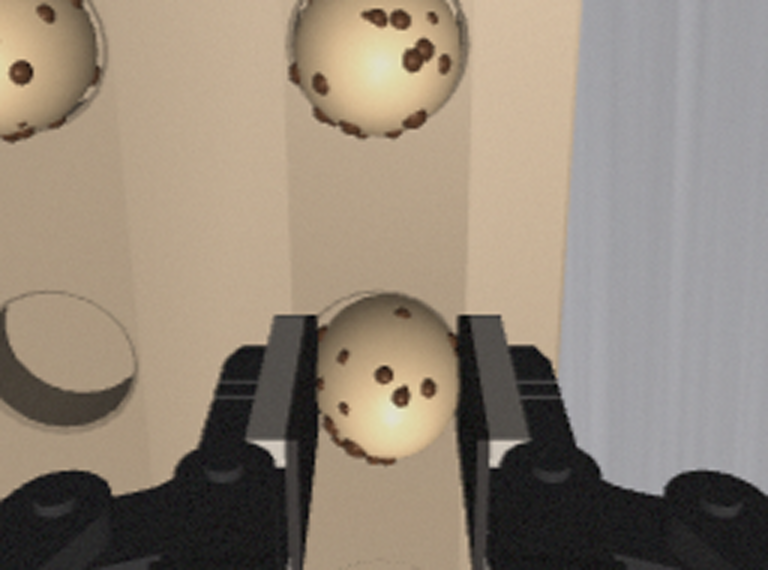

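```bash
python3 - <<'E'
from h import *
to((.487,.01,.25),down(-3.8))
E
```

```text
[-32.5, -0.11, -25.46] [0.0, -0.0, -0.1]
```

Request:
play_rows(motion=[[[0.7, 0, 0, -0.3, 0, 0, 0], [0.7, 0, 0, -0.8, 0, 0, 0], [0.7, 0, 0, -1.5, 0, 0, 0], [0.7, 0, 0, -3, 0, 0, 0], [0.7, 0, 0, -6, 0, 0, 0], [0.7, -1, 0, -10, 0, 0, 0], [0.7, -4, 0, -14, 0, 0, 0], [0.7, -8, 0, -18, 0, 0, 0], [0.7, -12, 0, -21, 0, 0, 0], [0.7, -16, 0, -24, 0, 0, 0], [0.7, -20, 0, -25.5, 0, 0, 0], [0.7, -24, 0, -25.5, 0, 0, 0], [0.7, -28, 0, -25.5, 0, 0, 0], [0.7, -31, 0, -25.5, 0, 0, 0], [0.7, -32.5, 0, -25.5, 0, 0, 0], [0.7, -32.5, 0, -25.5, 0, 0, 0], [0.7, -32.5, 0, -25.5, 0, 0, 0]]])

```text
t: 39.65
tool_pos: [0.4882, 0.0108, 0.2506]
tool_rot: [-2.294, -2.146, -0.002]
contact_force: [-0.2, 0.3, 0.2]
opening: 0.023
```

```bash
python3 - <<'E'
from h import *
st()
w=img("wrist");np.save("w22.npy",w);crop(w,0,0,512,384,1.5,"pics/w22.png")
E
```

```text
t 39.65 p [0.4882 0.0108 0.2506] z [ 0.001  0.001 -1.   ] yang -3.8 F [-0.2  0.3  0.2] op 0.023 q [-0.13 -0.31  1.86  0.    1.59 -0.06]
```

View pics/w22.png

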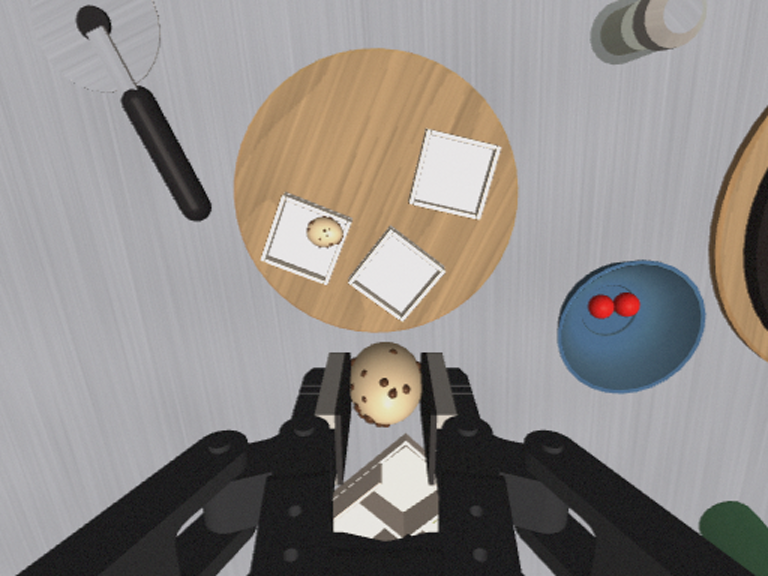

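```bash
python3 - <<'E'
from h import *
to([.5455,.043,.03],down(-3.8))
to([.5455,.043,.0055],down(-3.8))
E
```

```text
[3.56, 5.49, 22.05] [0.0, -0.1, 0.0]
[3.56, 5.49, 24.5] [0.0, -0.1, 0.0]
```

Request:
play_rows(motion=[[[0.7, 0.6, 1, 1.5, 0, 0, 0], [0.7, 1.5, 2.5, 4, 0, 0, 0], [0.7, 2.5, 4, 8, 0, 0, 0], [0.7, 3.4, 5.2, 12, 0, 0, 0], [0.7, 3.55, 5.5, 16, 0, 0, 0], [0.7, 3.55, 5.5, 19, 0, 0, 0], [0.7, 3.55, 5.5, 21, 0, 0, 0], [0.7, 3.55, 5.5, 22.5, 0, 0, 0], [0.7, 3.55, 5.5, 23.5, 0, 0, 0], [0.7, 3.55, 5.5, 24.1, 0, 0, 0], [0.7, 3.55, 5.5, 24.5, 0, 0, 0], [0.7, 3.55, 5.5, 24.5, 0, 0, 0]]])

```text
t: 41.2
tool_pos: [0.5459, 0.0429, 0.0058]
tool_rot: [2.294, 2.147, 0.003]
contact_force: [0.5, 0.4, -0.2]
opening: 0.023
```

```bash
python3 - <<'E'
from h import *
st()
w=img("wrist");crop(w,0,0,512,384,1.5,"pics/w23.png")
E
```

```text
t 41.2 p [0.5459 0.0429 0.0058] z [ 0.001  0.001 -1.   ] yang -3.8 F [ 0.5  0.4 -0.2] op 0.023 q [-0.06  0.08  1.94  0.    1.13  0.01]
```

View pics/w23.png

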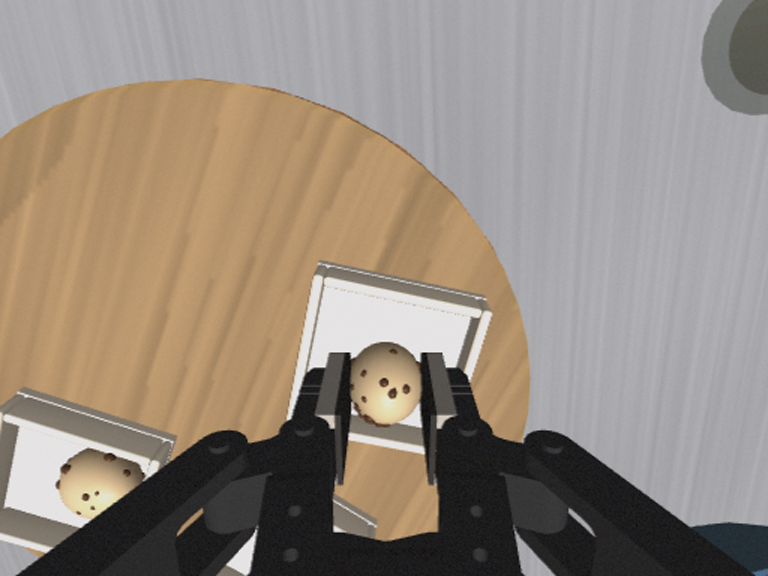

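Egg in place over the dish. Lower in half-millimetre steps.

Request:
play_rows(motion=[[[0.7, 0, 0, 0.1, 0, 0, 0], [0.7, 0, 0, 0.15, 0, 0, 0], [0.7, 0, 0, 0.15, 0, 0, 0]]])

```text
t: 41.62
tool_pos: [0.546, 0.0428, 0.0046]
tool_rot: [2.293, 2.146, 0.003]
contact_force: [0.4, 0.7, -0.0]
opening: 0.0224
```

Request:
play_rows(motion=[[[0.7, 0, 0, 0.05, 0, 0, 0], [0.7, 0, 0, 0.1, 0, 0, 0], [0.7, 0, 0, 0.1, 0, 0, 0]]])

```text
t: 42.0
tool_pos: [0.5462, 0.0428, 0.004]
tool_rot: [2.293, 2.146, 0.003]
contact_force: [-2.1, 0.6, 3.4]
opening: 0.0229
```

Contact; release and rise.

Request:
play_rows(motion=[[[0.4, 0, 0, -0.05, 0, 0, 0], [0.35, 0, 0, -0.05, 0, 0, 0], [0.3, 0, 0, -0.05, 0, 0, 0], [0.2, 0, 0, -0.1, 0, 0, 0], [0.1, 0, 0, -0.1, 0, 0, 0], [0, 0, 0, -0.1, 0, 0, 0], [0, 0, 0, -0.1, 0, 0, 0], [0, 0, 0, -0.1, 0, 0, 0], [0, 0, 0, -0.5, 0, 0, 0], [0, 0, 0, -1.2, 0, 0, 0], [0, 0, 0, -2.5, 0, 0, 0], [0, 0, 0, -5, 0, 0, 0], [0, 0, 0, -8, 0, 0, 0], [0, 0, 0, -11, 0, 0, 0], [0, 0, 0, -11, 0, 0, 0]]])

```text
t: 43.88
tool_pos: [0.5486, 0.0426, 0.1183]
tool_rot: [2.289, 2.143, 0.011]
contact_force: [0.3, -0.4, -0.6]
opening: 0.0428
```

```bash
python3 - <<'E'
from h import *
st()
w=img("wrist");crop(w,0,0,512,384,1.5,"pics/w24.png")
# e2 at (.459,.391); jaws along tray y: phi=86.2
for p in ((.50,.20,.18),(.459,.391,.08)): to(p,down(86.2))
E
```

```text
t 43.88 p [0.5486 0.0426 0.1183] z [ 0.01  0.   -1.  ] yang -3.8 F [ 0.3 -0.4 -0.6] op 0.0428 q [-0.06 -0.07  1.87  0.    1.32  0.01]
[15.39, -5.71, -6.42] [0.3, 0.2, -90.0]
[34.17, -11.12, 3.57] [0.3, 0.2, -90.0]
```

View pics/w24.png

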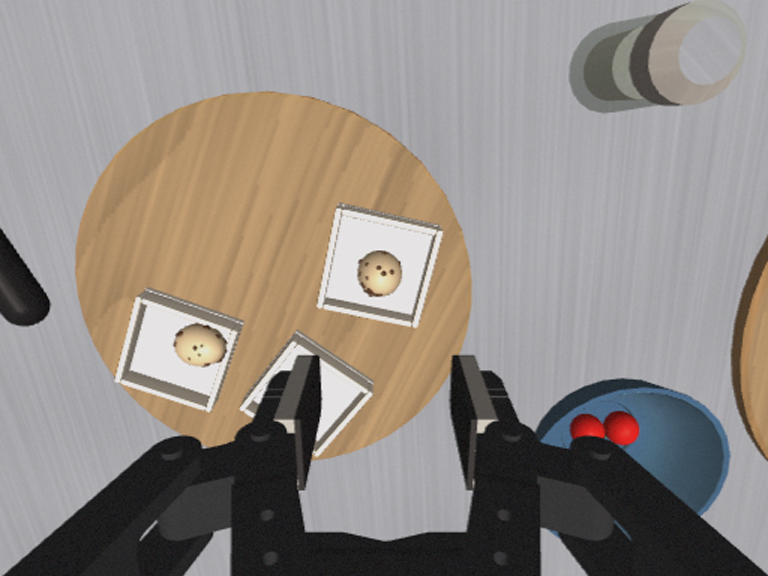

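Request:
play_rows(motion=[[[0, 1, -0.3, -2, 0, 0, -5], [0, 4, -1.2, -5, 0, 0, -14], [0, 8, -2.7, -6.4, 0, 0, -23], [0, 12, -4.2, -6.4, 0, 0, -32], [0, 15.5, -5.7, -6.4, 0, 0, -41], [0, 19, -6.7, -6.4, 0, 0, -50], [0, 23, -7.9, -6, 0, 0, -59], [0, 27, -9, -5, 0, 0, -68], [0, 30, -10, -3, 0, 0, -77], [0, 33, -10.8, -1, 0, 0, -85], [0, 34.2, -11.1, 1, 0.3, 0.2, -90], [0, 34.2, -11.1, 3, 0.3, 0.2, -90], [0, 34.2, -11.1, 3.5, 0.3, 0.2, -90], [0, 34.2, -11.1, 3.5, 0.3, 0.2, -90]]])

```text
t: 45.68
tool_pos: [0.4591, 0.3905, 0.0802]
tool_rot: [-0.106, -3.139, 0.001]
contact_force: [0.8, -0.3, 0.0]
opening: 0.0424
```

```bash
python3 - <<'E'
from h import *
st()
w=img("wrist");crop(w,0,0,512,384,1.5,"pics/w25.png")
to((.459,.391,-.0045),down(86.2))
print(proj(w,[.459,.391,.028])*1.5)
e=img("side");crop(e,150,130,300,260,5,"pics/e25.png",1.2)
E
```

```text
t 45.67 p [0.4591 0.3905 0.0802] z [-0.001 -0.001 -1.   ] yang 86.1 F [ 0.8 -0.3  0. ] op 0.0424 q [ 0.58  0.1   1.77 -0.    1.27 -0.92]
[0.07, 0.01, 8.56] [0.0, 0.0, -0.1]
[386.22531987 288.43570482]
```

View pics/w25.png

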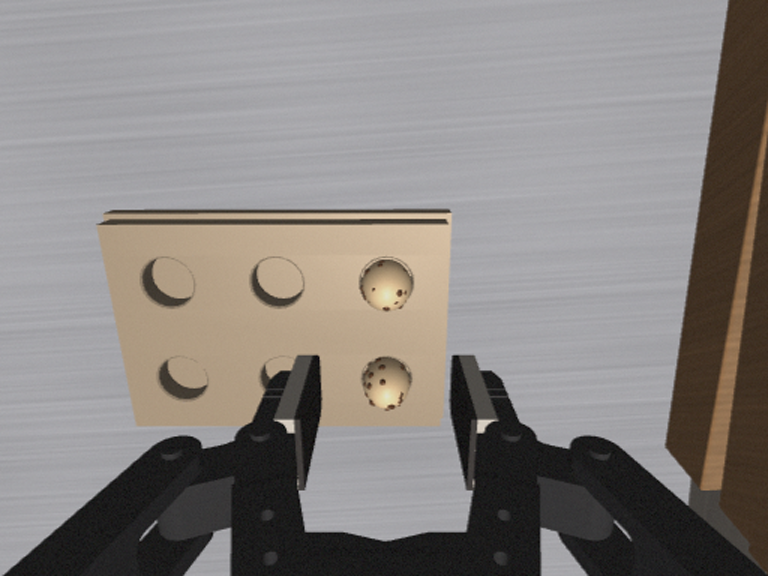

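View pics/e25.png

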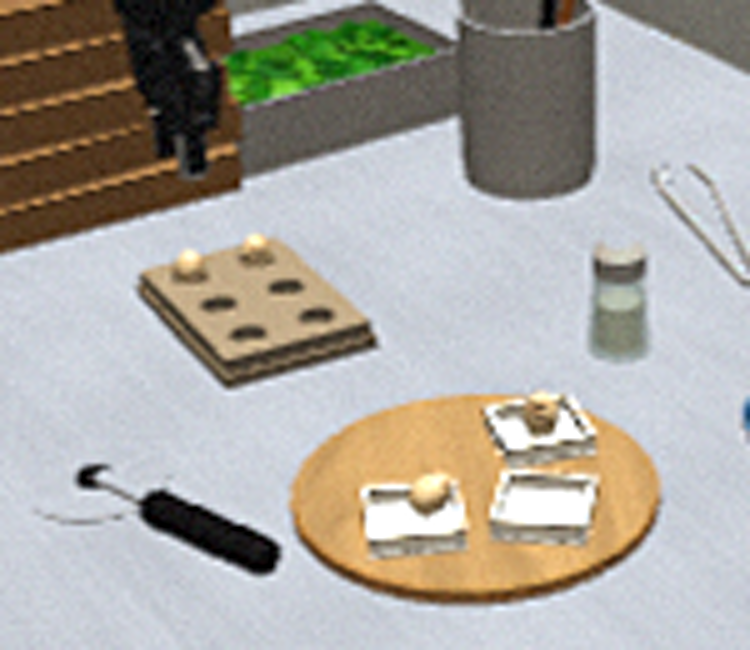

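Request:
play_rows(motion=[[[0, 0.1, 0, 2, 0, 0, 0], [0, 0.15, 0, 4.5, 0, 0, 0], [0, 0.15, 0, 6.5, 0, 0, 0], [0, 0.15, 0, 7.6, 0, 0, 0], [0, 0.15, 0, 8.2, 0, 0, 0], [0, 0.15, 0, 8.5, 0, 0, 0], [0, 0.15, 0, 8.5, 0, 0, 0], [0.2, 0.15, 0, 8.5, 0, 0, 0], [0.3, 0.15, 0, 8.5, 0, 0, 0], [0.4, 0.15, 0, 8.5, 0, 0, 0], [0.5, 0.15, 0, 8.5, 0, 0, 0], [0.6, 0.15, 0, 8.5, 0, 0, 0], [0.7, 0.15, 0, 8.5, 0, 0, 0], [0.7, 0.15, 0, 8.5, 0, 0, 0]]])

```text
t: 47.52
tool_pos: [0.4588, 0.3914, -0.0031]
tool_rot: [0.106, 3.138, 0.002]
contact_force: [0.2, -0.9, 3.1]
opening: 0.0223
```

```bash
python3 - <<'E'
from h import *
st()
w=img("wrist");crop(w,128,130,384,320,3,"pics/w26.png")
for p in((.459,.391,.15),(.487,.15,.25),(.4955,-.0395,.25)):to(p,down(86.2))
E
```

```text
t 47.52 p [ 0.4588  0.3914 -0.0031] z [ 0.002  0.001 -1.   ] yang 86.1 F [ 0.2 -0.9  3.1] op 0.0223 q [ 0.58  0.21  1.81 -0.    1.12 -0.92]
[-0.05, -0.02, -15.3] [0.1, 0.1, -0.1]
[-4.48, -23.87, -25.32] [0.1, 0.1, -0.1]
[-6.6, -42.72, -25.34] [0.1, 0.1, -0.1]
```

View pics/w26.png

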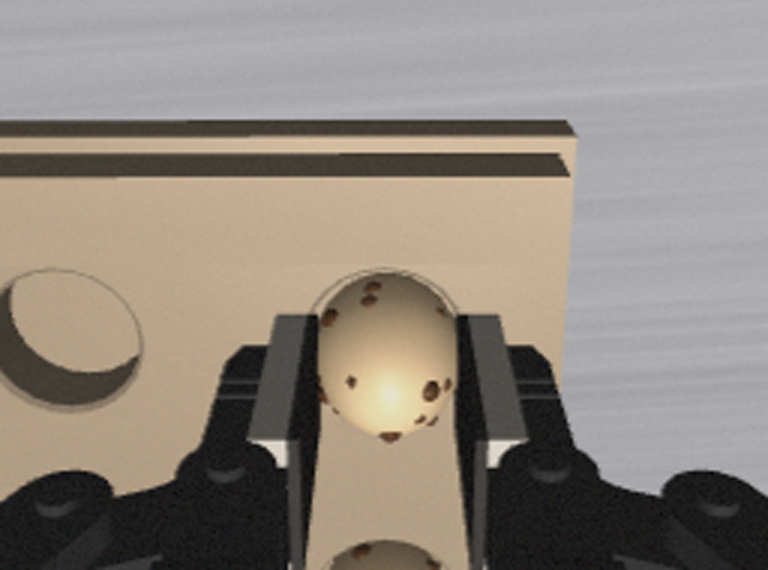

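Request:
play_rows(motion=[[[0.7, 0, 0, -0.3, 0, 0, 0], [0.7, 0, 0, -0.8, 0, 0, 0], [0.7, 0, 0, -1.5, 0, 0, 0], [0.7, 0, 0, -3, 0, 0, 0], [0.7, 0, 0, -6, 0, 0, 0], [0.7, 0, -1, -10, 0, 0, 0], [0.7, -1, -4, -14, 0, 0, 0], [0.7, -1.7, -8, -18, 0, 0, 0], [0.7, -2.5, -12, -21, 0, 0, 0], [0.7, -3.2, -16, -24, 0, 0, 0], [0.7, -4, -20, -25.3, 0, 0, 0], [0.7, -4.5, -24, -25.3, 0, 0, 0], [0.7, -5, -28, -25.3, 0, 0, 0], [0.7, -5.6, -33, -25.3, 0, 0, 0], [0.7, -6, -38, -25.3, 0, 0, 0], [0.7, -6.5, -41, -25.3, 0, 0, 0], [0.7, -6.6, -42.7, -25.3, 0, 0, 0], [0.7, -6.6, -42.7, -25.3, 0, 0, 0], [0.7, -6.6, -42.7, -25.3, 0, 0, 0]]])

```text
t: 49.95
tool_pos: [0.4955, -0.0384, 0.2499]
tool_rot: [0.104, 3.138, 0.002]
contact_force: [0.3, -0.4, -0.1]
opening: 0.0222
```

```bash
python3 - <<'E'
from h import *
st()
w=img("wrist");np.save("w27.npy",w);crop(w,0,0,512,384,1.5,"pics/w27.png")
s=img("scene");crop(s,200,130,420,235,3.6,"pics/s27.png",1.6)
o=ctrl.get_obs();R0=R.from_rotvec(o["tool_rot"]).as_matrix()
for x in(0,.003,.005):print(proj(w,o["tool_pos"]+R0@np.array([x,0,-.029]))*1.5)
E
```

```text
t 49.95 p [ 0.4955 -0.0384  0.2499] z [ 0.002  0.001 -1.   ] yang 86.2 F [ 0.3 -0.4 -0.1] op 0.0222 q [-0.23 -0.29  1.84  0.    1.58 -1.73]
[385.33441219 373.57391029]
[385.32845081 365.62839747]
[385.32443626 360.27767881]
```

View pics/w27.png

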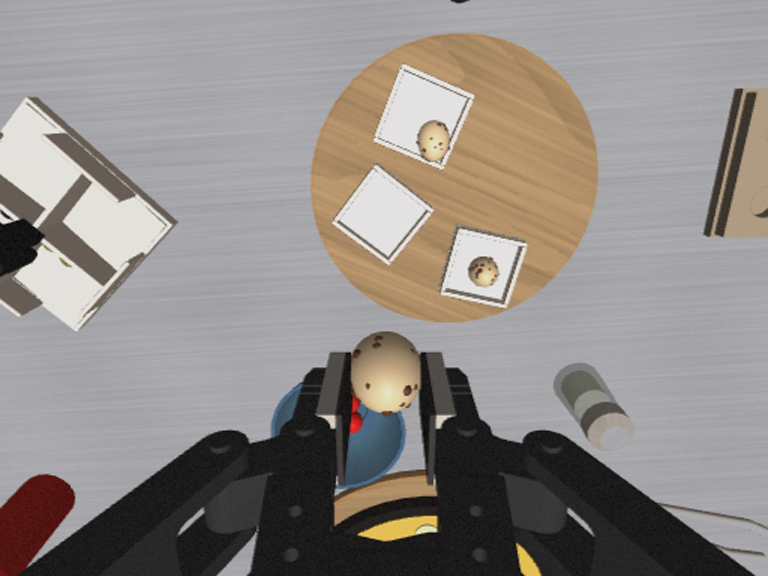

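View pics/s27.png

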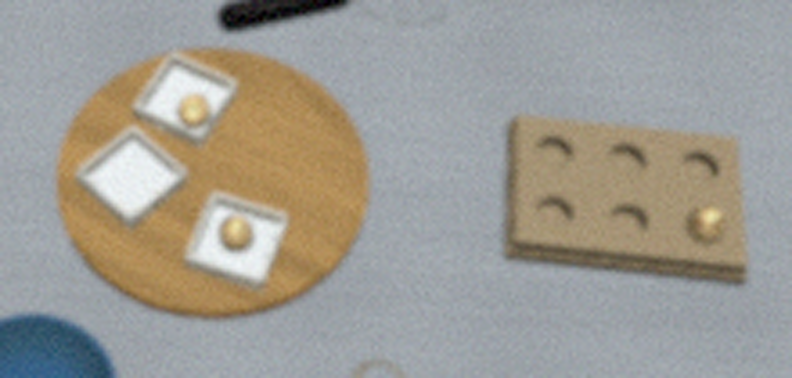

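```bash
python3 - <<'E'
from h import *
w=np.load("w27.npy",allow_pickle=True).item()
c=np.array([plane(w,x/1.5,y/1.5,.031) for x,y in((377,165),(434,210),(389,264),(332,220))]);print(c.mean(0),c.round(3))
c=c.mean(0)
to((c[0],c[1],.0055),down(86.2))
E
```

```text
[ 0.49456122 -0.03978613  0.031     ] [[ 0.454 -0.042  0.031]
 [ 0.493  0.002  0.031]
 [ 0.536 -0.038  0.031]
 [ 0.495 -0.082  0.031]]
[0.13, -0.19, 24.42] [0.1, 0.1, 0.0]
```

Request:
play_rows(motion=[[[0.7, 0, 0, 2, 0, 0, 0], [0.7, 0.1, -0.1, 5, 0, 0, 0], [0.7, 0.1, -0.2, 9, 0, 0, 0], [0.7, 0.1, -0.2, 13, 0, 0, 0], [0.7, 0.1, -0.2, 17, 0, 0, 0], [0.7, 0.1, -0.2, 20, 0, 0, 0], [0.7, 0.1, -0.2, 22, 0, 0, 0], [0.7, 0.1, -0.2, 23.3, 0, 0, 0], [0.7, 0.1, -0.2, 24, 0, 0, 0], [0.7, 0.1, -0.2, 24.4, 0, 0, 0], [0.7, 0.1, -0.2, 24.4, 0, 0, 0]]])

```text
t: 51.42
tool_pos: [0.4953, -0.04, 0.0062]
tool_rot: [0.103, 3.137, 0.002]
contact_force: [-0.4, 0.7, 0.0]
opening: 0.0227
```

```bash
python3 - <<'E'
from h import *
st()
w=img("wrist");crop(w,0,0,512,384,1.5,"pics/w28.png")
E
```

```text
t 51.42 p [ 0.4953 -0.04    0.0062] z [ 0.003  0.001 -1.   ] yang 86.2 F [-0.4  0.7  0. ] op 0.0227 q [-0.23 -0.04  2.06  0.    1.12 -1.74]
```

View pics/w28.png

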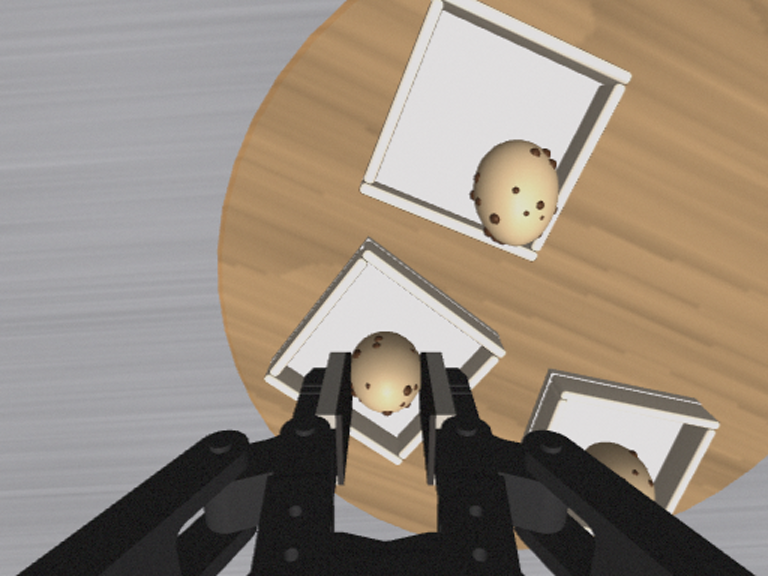

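Request:
play_rows(motion=[[[0.7, 0, 0, 0.05, 0, 0, 0], [0.7, 0, 0, 0.1, 0, 0, 0], [0.7, 0, 0, 0.1, 0, 0, 0]]])

```text
t: 51.85
tool_pos: [0.4956, -0.0401, 0.0056]
tool_rot: [0.103, 3.136, 0.001]
contact_force: [0.3, -0.2, -0.1]
opening: 0.0222
```

Request:
play_rows(motion=[[[0.7, 0, 0, 0.05, 0, 0, 0], [0.7, 0, 0, 0.1, 0, 0, 0], [0.7, 0, 0, 0.1, 0, 0, 0]]])

```text
t: 52.22
tool_pos: [0.4963, -0.0402, 0.0053]
tool_rot: [0.103, 3.135, 0.001]
contact_force: [-0.1, 0.7, 5.3]
opening: 0.0224
```

Request:
play_rows(motion=[[[0.4, 0, 0, -0.05, 0, 0, 0], [0.35, 0, 0, -0.05, 0, 0, 0], [0.3, 0, 0, -0.05, 0, 0, 0], [0.2, 0, 0, -0.1, 0, 0, 0], [0.1, 0, 0, -0.1, 0, 0, 0], [0, 0, 0, -0.1, 0, 0, 0], [0, 0, 0, -0.1, 0, 0, 0], [0, 0, 0, -0.1, 0, 0, 0], [0, 0, 0, -0.5, 0, 0, 0], [0, 0, 0, -1.2, 0, 0, 0], [0, 0, 0, -2.5, 0, 0, 0], [0, 0, 0, -5, 0, 0, 0], [0, 0, 0, -8, 0, 0, 0], [0, 0, 0, -12, 0, 0, 0], [0, 0, 0, -17, 0, 0, 0], [0, 0, 0, -22, 0, 0, 0], [0, 0, 0, -24, 0, 0, 0], [0, 0, 0, -24, 0, 0, 0]]])

```text
t: 54.48
tool_pos: [0.4959, -0.0405, 0.2471]
tool_rot: [0.103, 3.132, 0.0]
contact_force: [0.0, 1.3, -0.6]
opening: 0.0426
```

```bash
python3 - <<'E'
from h import *
st()
w=img("wrist");crop(w,0,0,512,384,1.5,"pics/w29.png")
s=img("scene");crop(s,85,130,420,270,2.35,"pics/s29.png",1.6)
e=img("side");crop(e,165,150,360,310,4,"pics/e29.png",1.2)
E
```

```text
t 54.48 p [ 0.4959 -0.0405  0.2471] z [ 0.008 -0.    -1.   ] yang 86.2 F [ 0.   1.3 -0.6] op 0.0426 q [-0.23 -0.29  1.85  0.    1.57 -1.74]
```

View pics/w29.png

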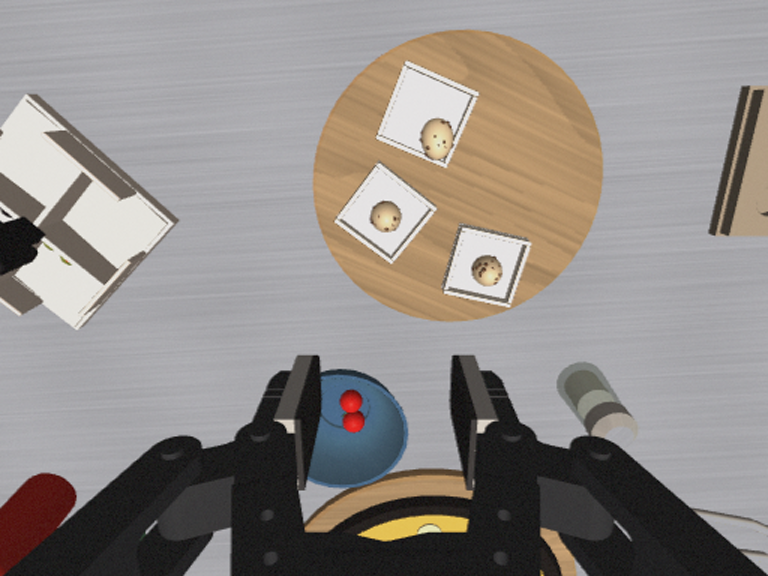

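View pics/s29.png

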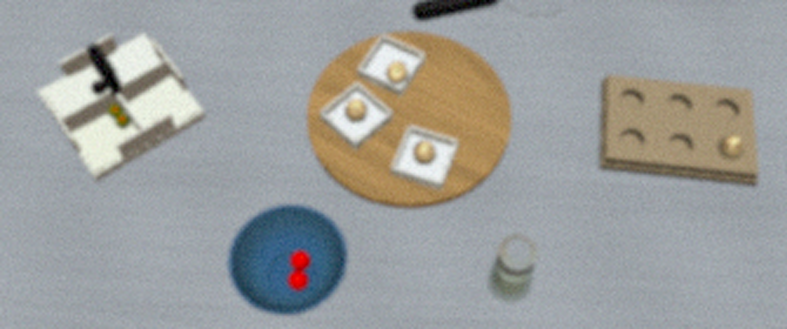

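View pics/e29.png

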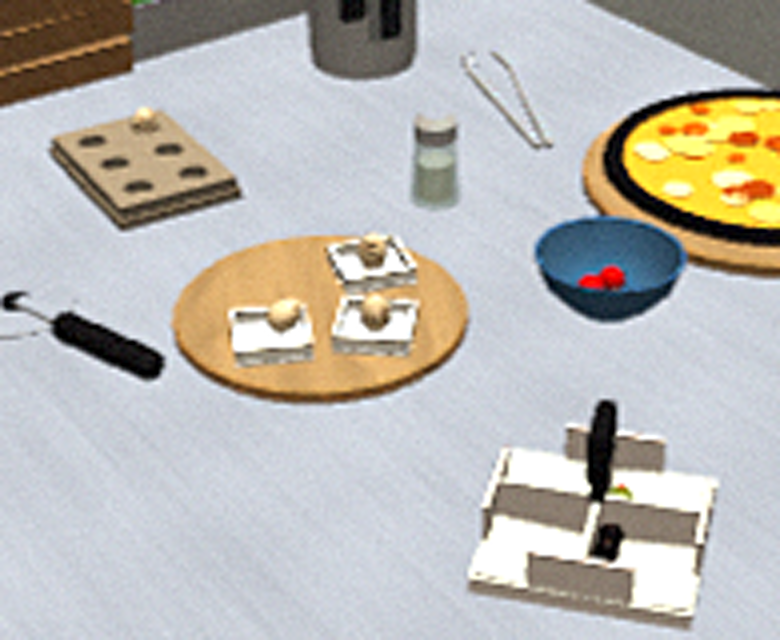

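Request:
play_rows(motion=[[[0, 0, 0, 0, 0, 0, 0], [0, 0, 0, 0, 0, 0, 0], [0, 0, 0, 0, 0, 0, 0], [0, 0, 0, 0, 0, 0, 0], [0, 0, 0, 0, 0, 0, 0], [0, 0, 0, 0, 0, 0, 0], [0, 0, 0, 0, 0, 0, 0], [0, 0, 0, 0, 0, 0, 0], [0, 0, 0, 0, 0, 0, 0], [0, 0, 0, 0, 0, 0, 0], [0, 0, 0, 0, 0, 0, 0], [0, 0, 0, 0, 0, 0, 0], [0, 0, 0, 0, 0, 0, 0], [0, 0, 0, 0, 0, 0, 0], [0, 0, 0, 0, 0, 0, 0], [0, 0, 0, 0, 0, 0, 0]]])

```text
t: 56.62
tool_pos: [0.4939, -0.0401, 0.2426]
tool_rot: [0.103, 3.139, 0.002]
contact_force: [-0.3, 0.4, 0.6]
opening: 0.0426
```

```bash
python3 - <<'E'
from h import *
from bowl import bowl
st()
w=img("wrist");crop(w,190,0,420,230,2.6,"pics/w30.png")
s=img("scene");crop(s,95,135,185,210,8,"pics/s30.png",1.6);bowl(s,"s")
s0=np.load("s0.npy",allow_pickle=True).item()
a=s["color"][135:210,100:185].astype(int);b=s0["color"][135:210,100:185].astype(int)
g=lambda c:cv2.GaussianBlur(c.astype(np.float32).mean(2),(0,0),1)
print("caddy diff",np.abs(g(a)-g(b)).mean(),cv2.phaseCorrelate(g(b),g(a)))
E
```

```text
t 56.62 p [ 0.4939 -0.0401  0.2426] z [ 0.001  0.002 -1.   ] yang 86.2 F [-0.3  0.4  0.6] op 0.0426 q [-0.23 -0.29  1.86  0.    1.57 -1.74]
s [ 183  219   49   44 1142] minEnc 688.538330078125 -93.92522430419922 58.121273040771484
caddy diff 5.0747547 ((-0.7149389633369907, 0.8522380193646342), 1.0555813485604746)
```

View pics/w30.png

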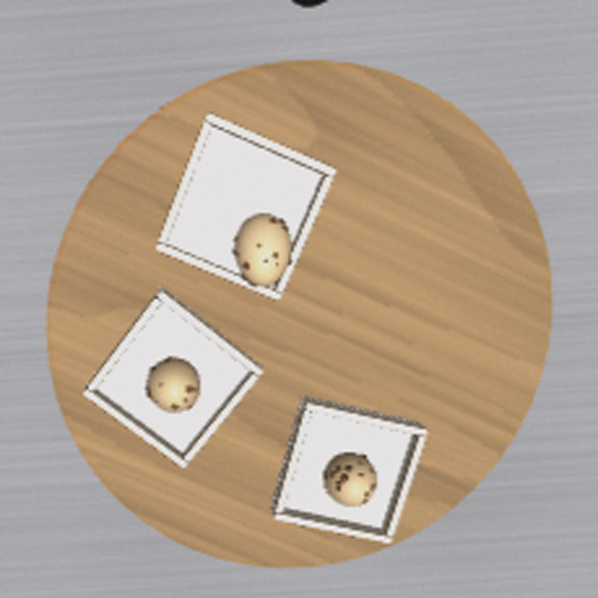

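View pics/s30.png

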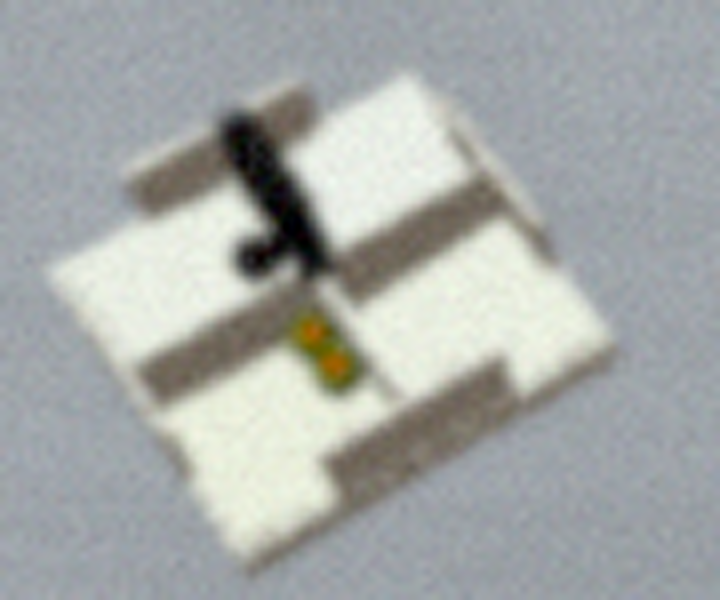

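```bash
python3 - <<'E'
from h import *
w=img("wrist")
for n,p in (("d2",(174,385)),("d3",(350,479))):
    print(n,[plane(w,190+p[0]/2.6,p[1]/2.6,z).round(4).tolist() for z in(.038,)])
to((.4953,-.040,.014),down(86.2))
E
```

```text
d2 [[0.495, -0.0397, 0.038]]
d3 [[0.5456, 0.0403, 0.038]]
[-0.13, -0.02, 22.86] [0.1, 0.0, 0.0]
```

Request:
play_rows(motion=[[[0, 0, 0, 4, 0, 0, 0], [0, -0.1, 0, 9, 0, 0, 0], [0, -0.1, 0, 14, 0, 0, 0], [0, -0.1, 0, 18, 0, 0, 0], [0, -0.1, 0, 21, 0, 0, 0], [0, -0.1, 0, 22.4, 0, 0, 0], [0, -0.1, 0, 22.9, 0, 0, 0], [0, -0.1, 0, 22.9, 0, 0, 0], [0, -0.1, 0.4, 22.9, 0, 0, 0], [0, -0.1, 0.8, 22.9, 0, 0, 0], [0, -0.1, 1.0, 22.9, 0, 0, 0], [0, -0.1, 1.2, 22.9, 0, 0, 0], [0, -0.1, 1.3, 22.9, 0, 0, 0], [0, -0.1, 1.4, 22.9, 0, 0, 0], [0, -0.1, 1.5, 22.9, 0, 0, 0], [0, -0.1, 1.5, 22.9, 0, 0, 0]]])

```text
t: 58.78
tool_pos: [0.496, -0.0248, 0.0136]
tool_rot: [0.103, 3.14, 0.003]
contact_force: [-0.4, 0.2, -0.5]
opening: 0.0427
```

```bash
python3 - <<'E'
from h import *
st()
w=img("wrist");crop(w,128,100,384,290,3,"pics/w31.png")
E
```

```text
t 58.77 p [ 0.496  -0.0248  0.0136] z [ 0.     0.002 -1.   ] yang 86.2 F [-0.4  0.2 -0.5] op 0.0427 q [-0.2  -0.06  2.06  0.    1.14 -1.71]
```

View pics/w31.png

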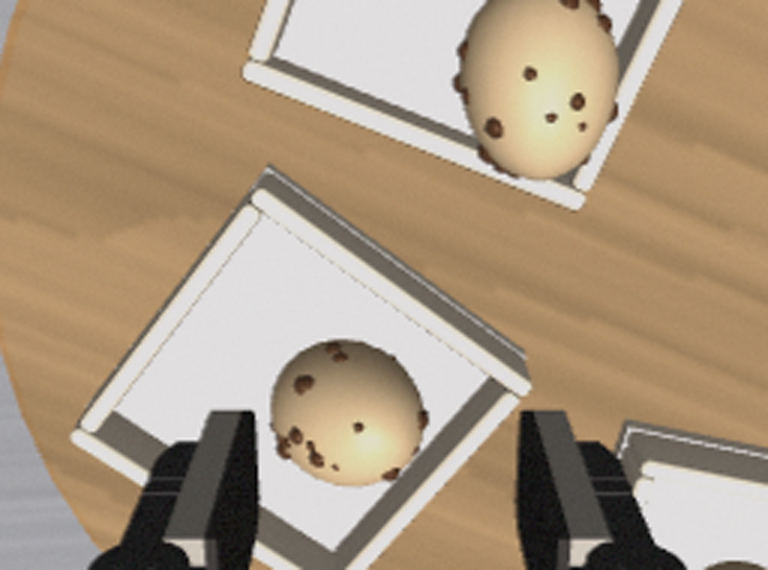

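```bash
python3 - <<'E'
from h import *
to((.5456,.0403,.014),down(86.2))
E
```

```text
[-4.52, 6.83, -0.03] [0.1, 0.0, 0.0]
```

Request:
play_rows(motion=[[[0, 0, 0, -1, 0, 0, 0], [0, 0, 0, -3, 0, 0, 0], [0, 0, 0, -6, 0, 0, 0], [0, -0.5, 0.8, -9, 0, 0, 0], [0, -2, 3, -10, 0, 0, 0], [0, -4, 6, -10, 0, 0, 0], [0, -4.5, 6.8, -9, 0, 0, 0], [0, -4.5, 6.8, -6, 0, 0, 0], [0, -4.5, 6.8, -3, 0, 0, 0], [0, -4.5, 6.8, -1, 0, 0, 0], [0, -4.5, 6.8, 0, 0, 0, 0], [0, -4.5, 6.8, 0, 0, 0, 0], [0, -4.5, 7.2, 0, 0, 0, 0], [0, -4.5, 7.6, 0, 0, 0, 0], [0, -4.5, 7.8, 0, 0, 0, 0], [0, -4.5, 8, 0, 0, 0, 0], [0, -4.5, 8.1, 0, 0, 0, 0], [0, -4.5, 8.2, 0, 0, 0, 0], [0, -4.5, 8.3, 0, 0, 0, 0], [0, -4.5, 8.3, 0, 0, 0, 0]]])

```text
t: 61.32
tool_pos: [0.5464, 0.0551, 0.0137]
tool_rot: [0.103, 3.139, 0.002]
contact_force: [0.1, 0.5, 0.6]
opening: 0.0428
```

```bash
python3 - <<'E'
from h import *
st()
w=img("wrist");crop(w,0,0,512,384,1.5,"pics/w32.png")
E
```

```text
t 61.33 p [0.5464 0.0551 0.0137] z [ 0.001  0.002 -1.   ] yang 86.2 F [0.1 0.5 0.6] op 0.0428 q [-0.04  0.07  1.93  0.    1.14 -1.54]
```

View pics/w32.png

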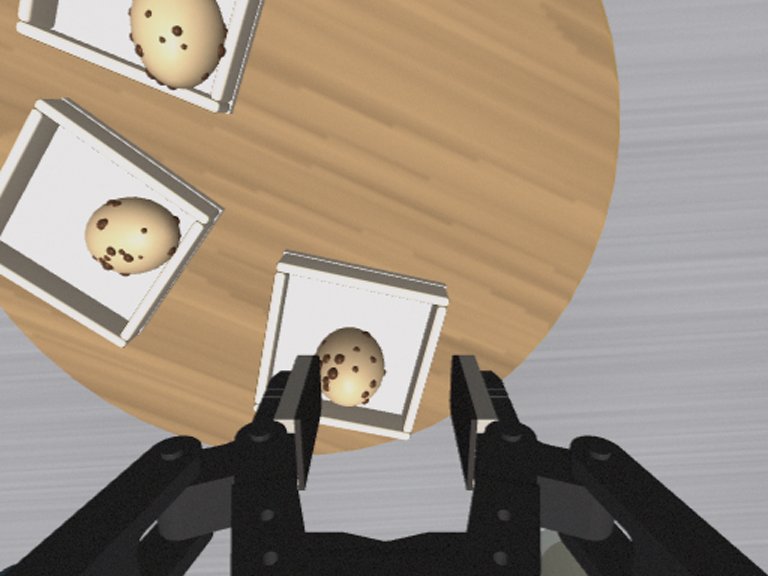

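Request:
play_rows(motion=[[[0, 0, 0.1, 0, 0, 0, 0], [0, 0, 0.2, 0, 0, 0, 0], [0, 0, 0.3, 0, 0, 0, 0], [0, 0, 0.4, 0, 0, 0, 0], [0, 0, 0.4, 0, 0, 0, 0], [0, 0, 0.4, 0, 0, 0, 0], [0, 0, 0.4, 0, 0, 0, 0]]])

```text
t: 62.25
tool_pos: [0.5466, 0.059, 0.0137]
tool_rot: [0.103, 3.14, 0.002]
contact_force: [0.1, -0.8, -0.5]
opening: 0.0425
```

```bash
python3 - <<'E'
from h import *
st()
w=img("wrist");crop(w,128,100,384,290,3,"pics/w33.png")
E
```

```text
t 62.25 p [0.5466 0.059  0.0137] z [ 0.     0.002 -1.   ] yang 86.2 F [ 0.1 -0.8 -0.5] op 0.0425 q [-0.03  0.07  1.93  0.    1.14 -1.53]
```

View pics/w33.png

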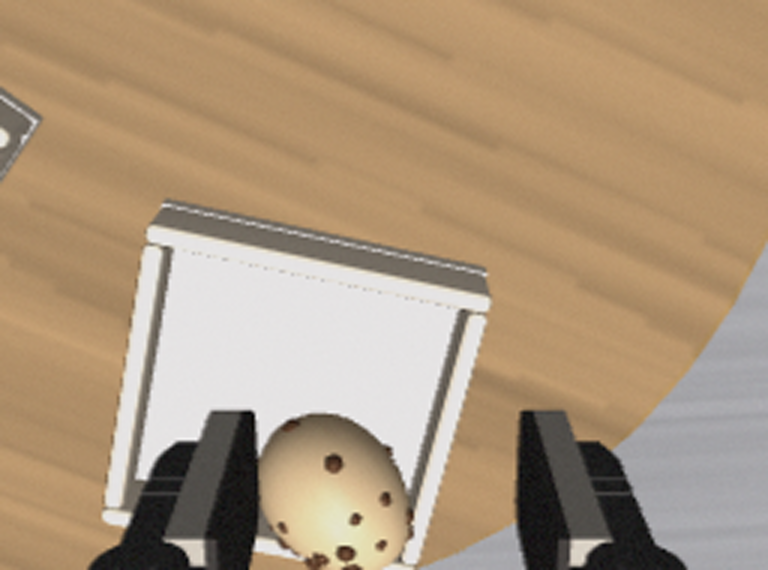

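Request:
play_rows(motion=[[[0, 0, -0.3, 0, 0, 0, 0], [0, 0, -0.6, 0, 0, 0, 0], [0, 0, -0.6, 0, 0, 0, 0], [0, 0, -0.6, -1, 0, 0, 0], [0, 0, -0.6, -3, 0, 0, 0], [0, 0, -0.6, -6, 0, 0, 0], [0, 0, -0.6, -11, 0, 0, 0], [0, 0, -0.6, -17, 0, 0, 0], [0, 2, -0.6, -22, 0, 0, 0], [0, 5, -0.6, -24, 0, 0, 0], [0, 8, -0.6, -24, 0, 0, 0], [0, 8, -0.6, -24, 0, 0, 0], [0, 8, -0.6, -24, 0, 0, 0], [0, 8, -0.6, -24, 0, 0, 0], [0, 8, -0.6, -24, 0, 0, 0], [0, 8, -0.6, -24, 0, 0, 0]]])

```text
t: 64.3
tool_pos: [0.4665, 0.0579, 0.2534]
tool_rot: [-0.103, -3.139, -0.002]
contact_force: [-0.2, -0.0, 0.3]
opening: 0.0427
```

```bash
python3 - <<'E'
from h import *
st()
w=img("wrist");crop(w,0,0,512,384,1.5,"pics/w34.png")
e=img("side");crop(e,165,150,360,310,4,"pics/e34.png",1.2)
E
```

```text
t 64.3 p [0.4665 0.0579 0.2534] z [-0.     0.002 -1.   ] yang 86.2 F [-0.2 -0.   0.3] op 0.0427 q [-0.04 -0.36  1.89  0.    1.6  -1.54]
```

View pics/w34.png

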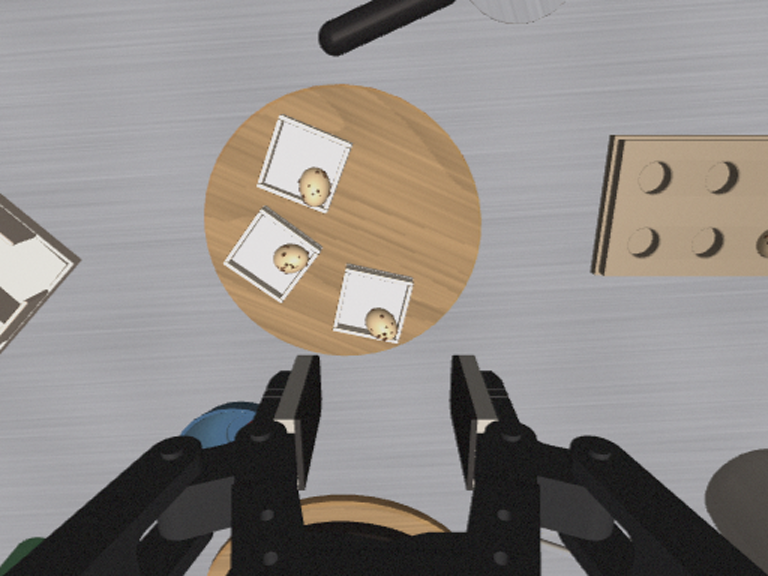

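View pics/e34.png

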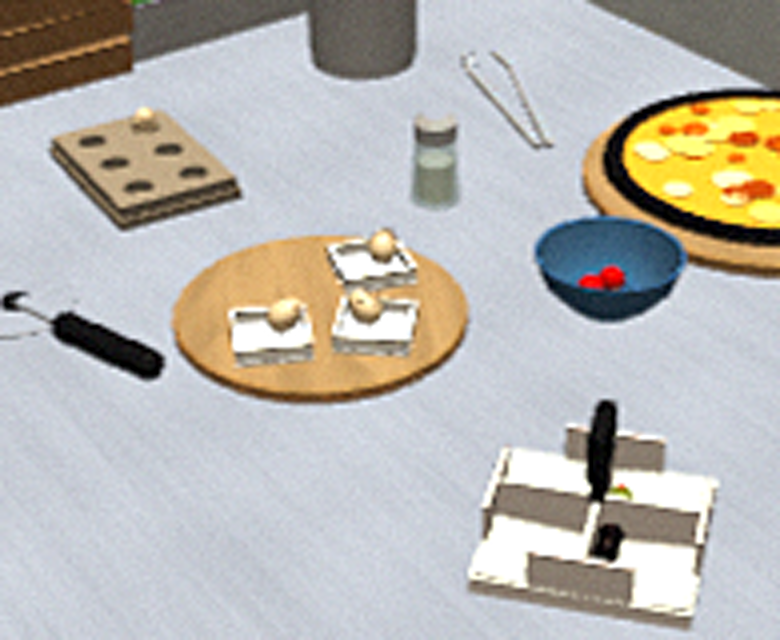

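```bash
python3 - <<'E'
from h import *
w=img("wrist");crop(w,140,60,330,240,4,"pics/w35.png")
e=img("side");crop(e,215,195,275,245,12,"pics/e35.png",1.0)
E
```

```text
(no output)
```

View pics/w35.png

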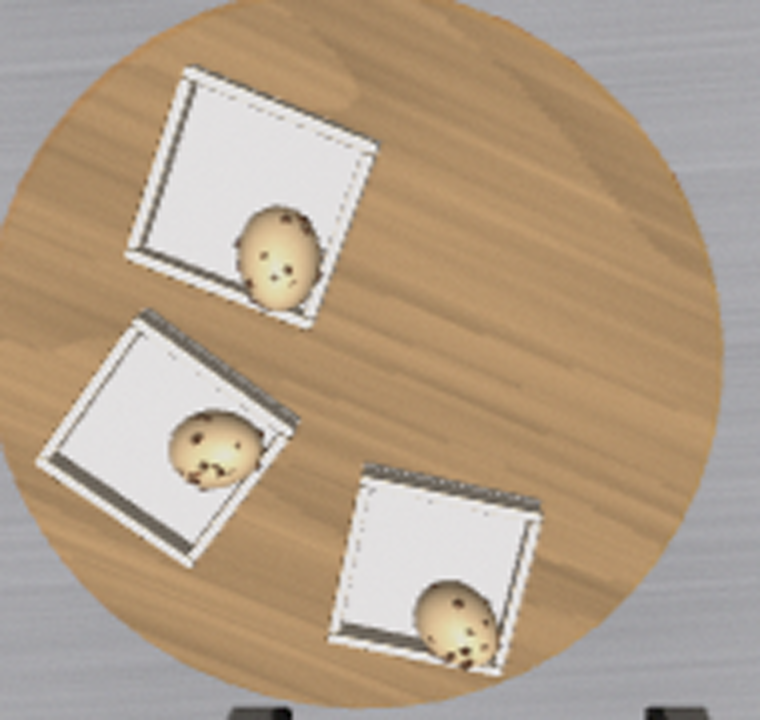

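View pics/e35.png

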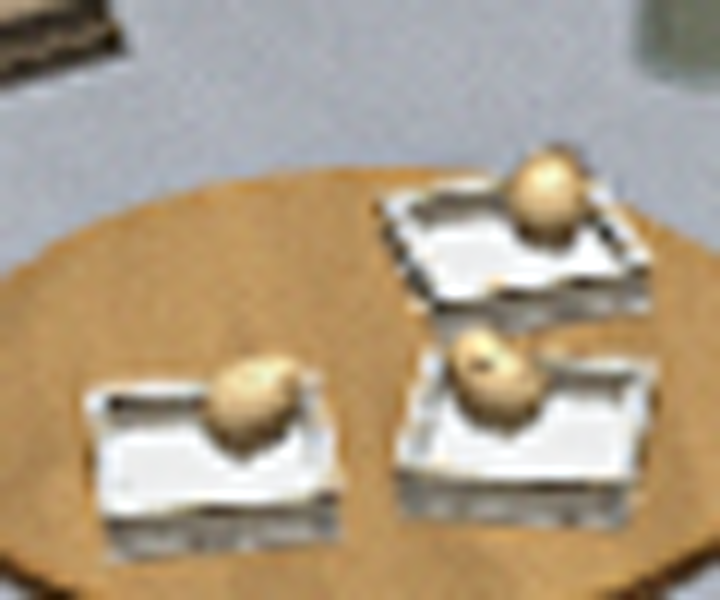

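```bash
python3 -c "
from station import ctrl
print(ctrl.finish_job())"
```

```text
the job is handed in; nothing more can be done
None
```

I finished the order and handed it in at about 64 s of the 210 s allowed.

**Caddy:** I tipped it about 36° over the blue bowl and both tomatoes rolled in. The green and black olives stayed in the caddy. It is back within about 2–3 mm of where it started: the scene picture shows a shift of about one pixel.

**Eggs:** Three eggs went into the three dishes present, each set down until it just touched. Two stayed standing on end, so I nudged them gently over with a finger. In the last pictures all three lie in their dishes, propped against a dish wall in places. The fourth egg is still in its pocket and the shaker was not touched.

**Checks that disagreed:**
- **Finger length:** The fingertips sat about 30 mm farther back than the given TCP. My first closes on egg 1 therefore passed above it or brushed its top, tilting it in its pocket. I then went lower for all three picks.
- **Bowl:** During the run the bowl was knocked about 4 cm to +y while the arm was away from it. Both tomatoes stayed in it.

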